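# Build up a mould insert set and clip its blade

### The job

Build up the mould insert set: first put the aluminium core, foot down, into the square pocket of the bolster plate, then lower the square steel plate with the hole over the core's boss so that it lies flat and squared up with the bolster, then put the brass collar over the boss so that it lies flat on the plate. Last, take the blade insert out of its slotted wooden block and press it, thin edge down, fully home in the middle of the sprung clip. Let go of everything, and leave the bundle of pins and the tray of stones where they are.

Things in the scene. Friction and masses are not known exactly. Their poses are not given: they have to be found in the camera images.
- core_c (a point): core, loose, upright: aluminium square foot 60 x 60 mm, 22 mm thick, with an upright round boss 28 mm in diameter, 44 mm tall, in its middle (top 9 mm taper to 18 mm); 66 mm tall in all, 0.3 kg. Point: on its axis, half-way up, 33 mm over the underside; x, y along the foot's sides, z up. Grip the boss, about 17 mm above the point. Any quarter turn fits.
- plate_c (a point): stripper plate, loose, flat on the table: grey steel, 60 x 60 x 20 mm, with a round through hole 36 mm in diameter in its middle, 0.4 kg. Point: its centre (in the hole), 10 mm over the underside; x, y along its sides, z up. Grip it by two opposite sides (60 mm). Any quarter turn will do.
- collar_c (a point): collar, loose, flat on the table: a brass ring, 50 mm outside, bore 36 mm, 18 mm tall, 0.14 kg. Point: its centre (in the bore), 9 mm over the underside; z up. Grip it across the outside (50 mm).
- blade_c (a point): steel blade insert, loose, upright in a fixed slotted wooden block (48 mm high, slot floor 8 mm over the table): blade 3 (x) x 60 (y) mm, 62 mm tall, rounded lower edge, topped by a grip bar 12 (x) x 60 (y) mm, 24 mm tall; 86 mm tall in all. Point: its middle, 43 mm over the lower edge; z up. Grip the bar across x, 31 mm above the point; lift it 45 mm straight up to clear the slot.
- pocket (a point): bolster: fixed steel plate 120 x 120 x 28 mm, four brass bushes in its corners, square pocket 68 x 68 mm, 10 mm deep, in its top. Point: middle of the pocket's floor, 18 mm over the table; x, y along the pocket's sides, z up. With the core home, the underside of the plate comes to lie 22 mm, that of the collar 42 mm, and the top of the boss 66 mm above this point.
- clip_floor (a point): sprung clip: fixed grey block 70 x 64 x 10 mm with two upright sprung steel jaws 40 mm wide (y), shut 1 mm apart, flaring to a V mouth 18 mm wide whose top is 45 mm above this point; they part along x as the blade is pushed down with about 10 N. Point: middle of the floor, 10 mm over the table, where the blade's edge rests when home; x across the jaws (blade's thickness), z up. Either way round.
- pins: bystander, leave alone: a tied bundle of steel ejector pins lying flat, loose, about 135 x 29 x 13 mm, along its x; the origin is under its middle, on the table.
- stones: bystander, leave alone: a red plastic tray 90 (x) x 56 (y) x 24 mm, loose, with small pink and tan grinding stones standing in it up to 30 mm high; the origin is under its middle, on the table.
Not all that is in view belongs to the job. What is shaped like the part that bears plate_c but blue or purple is not meant. Leave any green look-alike of the part that bears blade_c alone.

How it is judged:
By the outcome, as a careful person would: the job done as asked, in the order asked, and still so for the second after the job is handed in, with the robot touching nothing.
It also fails if it takes over 120 s, if anything falls off the work surface, if the arm or the gripper's body presses on something with over 40 N, if the wrist force passes 120 N, or if a joint passes its speed limit or range.

### The arm

A 6-joint arm with a two-finger parallel gripper is mounted at the origin on the work surface. World frame = base frame: x ahead of the robot, y to its left, z up, the work surface at z = 0. Lengths are in m, angles in rad, forces in N, time in s.
With the tool pointing down it reaches from about 0.35 to 0.875 m from the base axis. Payload 15.5 kg.
Tool frame: the origin (TCP) lies at the very end of the fingers, on their centre line; the grasp point (between the pads) lies 19 mm behind it; z points along the fingers, y is the line along which they close (so a half turn about z gives the same grasp; the last joint's range is limited). The gripper opens to 85 mm and grips with 20 to 120 N. Pads are 22 mm wide; open, the fingers measure 114 mm over their backs; the gripper's body (76 mm by 85 mm) begins 54 mm behind the grasp point. The pads swing forward as they close: fully open they stand 13 mm farther back than shut.
Start: joints at [-1.228, 0.494, 1.345, -0, 1.302, -0.096], TCP at [0.265, -0.566, 0.231] pointing down, gripper open.
Joint ranges: [-2.91, 2.91], [-0.82, 2.16], [0.22, 2.67], [-1.22, 4.37], [0.12, 2.79], [-3.08, 3.08]. Speed limits (rad/s): [1.89, 1.89, 2.57, 3.01, 3.01, 3.01].

### API

Orientations are given as a rotation vector (axis times angle).
In Python, from rig import bot, optics gives the robot as it stands. The module is installed in compiled form; this text tells all that it offers.
- The arm moves only by the tool jog_arm, never from a script. Its argument "plan" is a list of rows, each an object of numbers: "tx", "ty", "tz": the shift along the tool's x, y, z in m; "wx", "wy", "wz": the turn, a rotation vector about the tool's x, y, z in rad; "claw": the closure, from 0 (fully open) to 1 (shut). In form: [{"tx": .., "ty": .., "tz": .., "wx": .., "wy": .., "wz": .., "claw": ..}, ...]. A call has 1 to 10 rows; each row shifts and turns the commanded pose from where the row before left it, along the tool's axes as they then stand; what a row does not reach is not made up. A row lasts 1/12 s, in which the tool goes at most 41.7 mm and 7.16 degrees, less where a joint would pass 70% of its speed; a pose out of reach is approached as far as the arm can. A call is refused whole if a number of a shift passes 0.0417 or a number of a turn 0.125, either way. A call with a gripper value outside its range is refused whole. The fingers move at their own pace and stop on an object; "grip_force" is the grip in N (left out, the last holds). Time passes only in rows, so rows that do not move let the fingers close. It gives the time, the measured TCP pose, the force, the opening and the grip force at its end, in the units of the state.
- bot.observe(): the state, without advancing time (a new reading comes with each control period).
- optics.read_camera(name): name is "side" or "top"; returns the picture (384x512x3 uint8, blue, green, red); there is no depth.
- optics.camera_model(name): a dict with "K" (3x3 intrinsics, pixels), "k1" (the pictures are not rectified: a ray, as slopes to the right and down, at radius r is drawn at 1 + k1 r^2 times it, then the intrinsics apply), "T" (4x4, takes a point from camera to world coordinates). Camera axes: x right, y up, looking along -z (the intrinsics and any distortion apply to the point x, -y, -z); pixel columns grow to the right and rows downward; lengths in m; the calibration is good to about 2 mm. A picture is of the moment at which its call begins. camera_model takes no time and is no camera call.
- bot.close_job(): hands the job in; it is judged then, once.
Trained networks look in the newest picture that a camera, given by its name, has taken for a name from the list of things; names that differ only in an ending like _2 or _b are one class to them, and where a whole thing is asked for, a point or a joint stands for the part that bears it (a point fixed in the world has none). Each returns a list of dicts, best first, with "conf" (0 to 1); they miss things now and then, are a little off and sometimes report something else, mostly with a low value. They report only what shows in the picture. A call takes as long as a camera call. They do not tell look-alikes from the thing itself.
- optics.search_frame(thing, camera): "at" ([x, y, z] in m, in world coordinates, good to about 4 mm: the middle of the surface that is visible of it).
- optics.outline_of(thing, camera): "region" (384x512 bool, what is visible of it).
The state is a dict: "t": time; "qpos": joint angles; "dq": joint speeds; "tau": joint torques, N m; "eef_pos": TCP position; "orientation": TCP orientation; "wrist_force": force on the tool from outside, world axes, zero at the start; "moment": the same for the moment, N m; "opening": opening from 0.0 (shut) to 1.0 (fully open); "grasp_force": force on a finger pad.
Only numpy, scipy, OpenCV 4.12 (cv2) and the standard library are available. Lean on these libraries where they do the work, as an engineer would, in place of code of your own. Each camera call takes 0.05 s, during which the arm holds its last target. There are 200 camera calls.

## Working session

There is one attempt and no reset: what is moved stays moved. The work goes in short steps, Python scripts to look and compute and a tool call to move; the robot and the scene stay as the last step left them, time stands still between calls to the robot, and variables do not carry over. Pictures are saved under pics/ and viewed, at most 14 in all, crops included, and the job is handed in when it is done.

Besides the shell and the picture viewer there is one more tool, called after "Emit:" in YAML: its name, and indented under it one key for each argument. jog_arm: Moves the arm, as the interface text tells. Its arguments: {"type":"object","properties":{"plan":{"type":"array"},"grip_force":{"type":"number"}},"required":["plan"]}

```bash
mkdir -p pics; cat > h.py <<'E'
import numpy as np, cv2
from rig import bot, optics
from scipy.spatial.transform import Rotation as R
def px(p,cam):
    m=optics.camera_model(cam);T=np.array(m['T']);c=np.linalg.inv(T)@np.append(p,1)
    s=np.array([c[0],-c[1]])/-c[2];s=s*(1+m['k1']*(s@s));return (np.array(m['K'])@np.append(s,1))[:2]
def ray(uv,cam):
    m=optics.camera_model(cam);T=np.array(m['T']);d=(np.linalg.inv(np.array(m['K']))@np.append(uv,1))[:2];s=d.copy()
    for _ in range(20): s=d/(1+m['k1']*(s@s))
    return T[:3,3],T[:3,:3]@np.array([s[0],-s[1],-1])
def atz(uv,z,cam):
    o,d=ray(uv,cam);return o+d*(z-o[2])/d[2]
E
python3 - <<'E'
from h import *
for c in('top','side'):
    cv2.imwrite(f'pics/{c}0.png',optics.read_camera(c)); m=optics.camera_model(c); print(c,np.round(m['T'],3).tolist(),np.round(m['K'],1).tolist(),m['k1'])
for n in['core_c','plate_c','collar_c','blade_c','pocket','clip_floor','pins','stones']:
  for c in('top','side'):
    for r in optics.search_frame(n,c)[:4]: print(n,c,np.round(r['at'],3),round(r['conf'],2),np.round(px(r['at'],c)))
s=bot.observe();print({k:np.round(v,3).tolist() for k,v in s.items()})
E
```

```text
top [[0.026, 0.999, -0.04, 0.429], [-1.0, 0.025, -0.009, -0.051], [-0.008, 0.041, 0.999, 1.2], [0.0, 0.0, 0.0, 1.0]] [[415.5, 0.0, 258.4], [0.0, 415.5, 195.6], [0.0, 0.0, 1.0]] -0.04265315839472441
side [[0.735, 0.334, -0.59, -0.336], [-0.678, 0.352, -0.646, -0.952], [-0.008, 0.875, 0.485, 0.747], [0.0, 0.0, 0.0, 1.0]] [[460.8, 0.0, 253.8], [0.0, 460.8, 194.2], [0.0, 0.0, 1.0]] -0.13384554299169982
core_c top [0.455 0.312 0.027] 0.68 [134. 200.]
core_c side [0.45  0.311 0.016] 0.53 [177. 175.]
plate_c top [ 0.425 -0.326  0.017] 0.71 [358. 216.]
plate_c top [ 0.326 -0.332  0.016] 0.69 [360. 251.]
plate_c top [ 0.402 -0.44   0.021] 0.61 [399. 226.]
plate_c side [ 0.318 -0.332  0.018] 0.95 [280. 275.]
plate_c side [ 0.396 -0.448  0.02 ] 0.83 [337. 282.]
plate_c side [0.448 0.108 0.014] 0.63 [212. 196.]
plate_c side [ 0.419 -0.336  0.021] 0.55 [309. 258.]
collar_c side [0.449 0.108 0.015] 0.53 [212. 196.]
blade_c top [ 0.453 -0.109  0.092] 0.67 [284. 204.]
blade_c side [ 0.462 -0.223  0.046] 0.73 [289. 227.]
blade_c side [ 0.45  -0.116  0.075] 0.59 [259. 205.]
pocket top [ 0.617 -0.194  0.027] 0.97 [314. 147.]
pocket top [0.454 0.117 0.021] 0.15 [203. 202.]
pocket side [ 0.592 -0.192  0.03 ] 0.57 [311. 211.]
clip_floor top [0.628 0.172 0.011] 0.9 [186. 142.]
clip_floor side [0.626 0.165 0.014] 0.85 [241. 174.]
pins top [ 0.459 -0.005  0.014] 0.77 [246. 201.]
pins side [ 0.446 -0.016  0.01 ] 0.56 [237. 212.]
stones top [0.457 0.114 0.021] 0.35 [204. 201.]
stones side [ 0.628 -0.012  0.022] 0.93 [277. 189.]
{'t': 0.9, 'qpos': [-1.229, 0.494, 1.346, -0.0, 1.302, -0.096], 'dq': [0.001, 0.0, 0.002, -0.0, -0.0, 0.001], 'tau': [-0.004, -88.205, -38.428, -0.0, 0.001, -0.0], 'eef_pos': [0.265, -0.566, 0.231], 'orientation': [3.067, 0.682, -0.0], 'wrist_force': [-0.072, -0.56, -0.293], 'moment': [0.019, 0.011, 0.009], 'grasp_force': 0.0, 'opening': 0.999}
```

```bash
python3 - <<'E'
import cv2
t=cv2.imread('pics/top0.png');s=cv2.imread('pics/side0.png')
cv2.imwrite('pics/top_c.png',cv2.resize(t[110:270,100:430],None,fx=2.4,fy=2.4,interpolation=3))
cv2.imwrite('pics/side_c.png',cv2.resize(s[130:310,130:400],None,fx=2.9,fy=2.9,interpolation=3))
E
```

```text
(no output)
```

View pics/top_c.png

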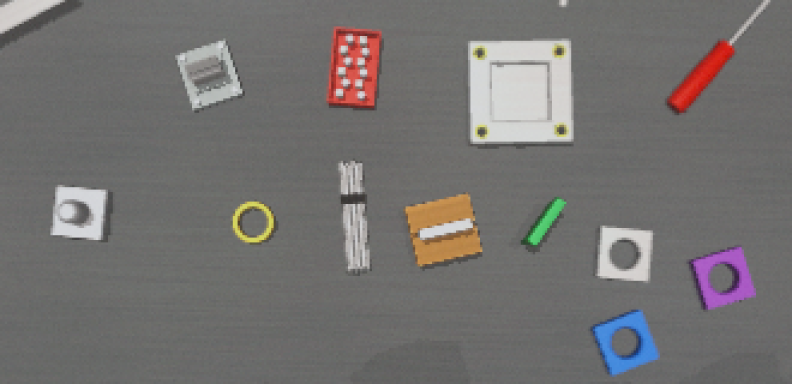

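View pics/side_c.png

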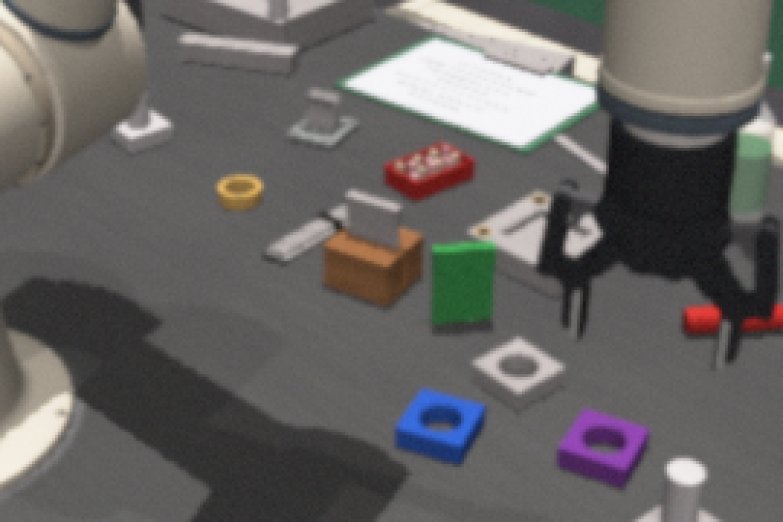

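Top view (full-image pixels): the core is at (133,198), the collar at (205,202), the pins at (248,200) and the wooden block with the silver blade at (285,205). The bolster is at (317,148), the clip at (187,141) and the stones at (248,138).

There are three plates: grey (360,215), blue (360,252) and purple (401,225). Only the grey one fits "grey steel", and the enlarged crop confirms it. There are two blades. The silver one standing in the wooden block is meant; the green one at (327,202) gets left alone. Next I fit the poses by silhouette.

```bash
cat >> h.py <<'E'
from scipy.optimize import minimize
def box(a,b,z0,z1): return np.array([[i*a/2,j*b/2,z] for i in(1,-1) for j in(1,-1) for z in(z0,z1)])
def cyl(r,z0,z1,r1=None):
    t=np.arange(24)*np.pi/12;r1=r1 or r
    return np.vstack([np.c_[q*np.cos(t),q*np.sin(t),0*t+z] for q,z in((r,z0),(r1,z1))])
M=dict(core=[box(.06,.06,0,.022),cyl(.014,.022,.057),cyl(.014,.057,.066,.009)],plate=[box(.06,.06,0,.02)],collar=[cyl(.025,0,.018)],
 bolster=[box(.12,.12,0,.028)],clip=[box(.07,.064,0,.01),box(.018,.04,.01,.055)],bar=[box(.012,.06,.07,.094)],block=None)
S=4
def sil(parts,p,cam,z=0):
    im=np.zeros((384*S,512*S),np.uint8);Rz=R.from_euler('z',p[2]).as_matrix()
    for v in parts:
        w=v@Rz.T+[p[0],p[1],z]
        u=np.array([px(q,cam) for q in w])
        cv2.fillConvexPoly(im,cv2.convexHull(((u+.5)*S*16).astype(np.int32)),1,shift=4)
    return im>0
def fit(parts,masks,p0,z=0):
    ms={c:cv2.resize(m.astype(np.float32),None,fx=S,fy=S,interpolation=cv2.INTER_LINEAR)>.5 for c,m in masks.items()}
    def iou(p):
        o=[]
        for c,m in ms.items():
            s=sil(parts,[p[0]/100,p[1]/100,p[2]/10],c,z);o.append((s&m).sum()/(s|m).sum())
        return o
    best=None
    for y in p0[2]:
        r=minimize(lambda p:-np.mean(iou(p)),[p0[0]*100,p0[1]*100,y*10],method='Nelder-Mead',options=dict(initial_simplex=np.array([[0,0,0],[1,0,0],[0,1,0],[0,0,2]])+[p0[0]*100,p0[1]*100,y*10],maxfev=90,xatol=.01,fatol=1e-4))
        if best is None or r.fun<best.fun:best=r
    p=best.x;return np.round([p[0]/100,p[1]/100,p[2]/10],4),np.round(iou(p),3)
def comp(mask,seed,rad=6):
    n,l=cv2.connectedComponents(mask.astype(np.uint8));u,v=np.round(seed).astype(int)
    w=l[v-rad:v+rad+1,u-rad:u+rad+1].ravel();w=w[w>0];m=l==np.bincount(w).argmax()
    cs,_=cv2.findContours(m.astype(np.uint8),0,1);f=np.zeros(m.shape,np.uint8);cv2.drawContours(f,cs,-1,1,-1);return f>0
E
cat > m.py <<'E'
from h import *
im={c:cv2.imread(f'pics/{c}0.png') for c in('top','side')}
def thr(c,t=115): return im[c].max(2)>t
Y=[-.4,0,.4]
for n,s,ss in[('core',(133,198),(177,175)),('plate',(360,215),(309,258)),('collar',(205,202),(212,196)),('bolster',(317,148),None),('clip',(187,141),(241,174))]:
    g=atz(s,.02,'top')
    mt=comp(thr('top'),s,10);print(n,mt.sum(),fit(M[n],{'top':mt},[g[0],g[1],Y]))
    if ss:
        ms=comp(thr('side',125),ss,4);print('   side',ms.sum(),fit(M[n],{'side':ms},[g[0],g[1],Y]))
h=cv2.cvtColor(im['top'],40)
m=comp((h[...,1]<70)&(h[...,2]>115),(285,205),4);g=atz((285,205),.09,'top')
print('bar',m.sum(),fit(M['bar'],{'top':m},[g[0],g[1],Y]))
y=(h[...,1]>120)&(h[...,0]>20)&(h[...,0]<40);n,l,st,c=cv2.connectedComponentsWithStats(y.astype(np.uint8))
for i in range(1,n):
    if 285<c[i][0]<350: print(st[i][4],c[i],atz(c[i],.028,'top').round(4))
E
python3 m.py
```

```text
Traceback (most recent call last):
  File "m.py", line 7, in <module>
    mt=comp(thr('top'),s,10);print(n,mt.sum(),fit(M[n],{'top':mt},[g[0],g[1],Y]))
                                              ~~~^^^^^^^^^^^^^^^^^^^^^^^^^^^^^^^
  File "h.py", line 37, in fit
    r=minimize(lambda p:-np.mean(iou(p)),[p0[0]*100,p0[1]*100,y*10],method='Nelder-Mead',options=dict(initial_simplex=np.array([[0,0,0],[1,0,0],[0,1,0],[0,0,2]])+[p0[0]*100,p0[1]*100,y*10],maxfev=90,xatol=.01,fatol=1e-4))
  File "h.py", line 37, in <lambda>
    r=minimize(lambda p:-np.mean(iou(p)),[p0[0]*100,p0[1]*100,y*10],method='Nelder-Mead',options=dict(initial_simplex=np.array([[0,0,0],[1,0,0],[0,1,0],[0,0,2]])+[p0[0]*100,p0[1]*100,y*10],maxfev=90,xatol=.01,fatol=1e-4))
                                 ~~~^^^
  File "h.py", line 33, in iou
    s=sil(parts,[p[0]/100,p[1]/100,p[2]/10],c,z);o.append((s&m).sum()/(s|m).sum())
  File "h.py", line 25, in sil
    u=np.array([px(q,cam) for q in w])
                ~~^^^^^^^
  File "h.py", line 5, in px
    m=optics.camera_model(cam);T=np.array(m['T']);c=np.linalg.inv(T)@np.append(p,1)
ValueError: time passes only in moves, steps and waits
```

```bash
python3 - <<'E'
s=open('h.py').read()
s=s.replace("m=optics.camera_model(cam)","m=CM[cam]").replace("def px","CM={c:optics.camera_model(c) for c in('top','side')}\ndef px",1)
open('h.py','w').write(s)
E
time python3 m.py
```

```text
core 459 (array([ 0.4612,  0.3224, -0.0895]), array([0.921]))
   side 129 (array([0.4741, 0.334 , 0.8314]), array([0.432]))
plate 493 (array([ 0.4282, -0.3318, -0.0764]), array([0.949]))
   side 366 (array([ 0.4422, -0.3154, -0.0078]), array([0.733]))
collar 254 (array([ 0.4546,  0.1139, -0.0065]), array([0.941]))
   side 154 (array([0.4594, 0.1231, 0.1364]), array([0.863]))
bolster 1871 (array([ 0.6195, -0.2022,  0.0535]), array([0.975]))
clip 535 (array([0.6325, 0.1729, 0.3527]), array([0.944]))
   side 86 (array([ 0.6367,  0.1825, -0.9474]), array([0.298]))
bar 106 (array([ 0.4507, -0.1124,  0.256 ]), array([0.898]))
1 [331. 130.] [ 0.6683 -0.242   0.028 ]
1 [298. 133.] [ 0.6573 -0.1483  0.028 ]
3 [333.         132.66666667] [ 0.6608 -0.2478  0.028 ]
1 [332. 162.] [ 0.577  -0.2464  0.028 ]
2 [298.  164.5] [ 0.5674 -0.1502  0.028 ]
3 [333.         165.66666667] [ 0.5666 -0.2494  0.028 ]
real	0m20.987s
user	0m21.513s
sys	0m0.168s
```

```bash
cat >> h.py <<'E'
def state():
    s=bot.observe();Rm=R.from_rotvec(s['orientation']).as_matrix();return s,Rm,np.arctan2(Rm[1,0],Rm[0,0])
def go(x,y,z,a=None):
    s,Rm,a0=state();p=np.array(s['eef_pos']);d=Rm.T@(np.array([x,y,z])-p)
    tilt=R.from_matrix(Rm.T@np.array([[np.cos(a0),np.sin(a0),0],[np.sin(a0),-np.cos(a0),0],[0,0,-1]])).as_rotvec()
    n=int(np.ceil(np.linalg.norm(d)/.036));w=0 if a is None else (a0-a+np.pi)%(2*np.pi)-np.pi
    print('at',np.round(p,4),'a',round(a0,4),'open',round(s['opening'],3),'F',np.round(s['wrist_force'],1),'t',round(s['t'],2),'tilt',np.round(tilt,4))
    print(' total',np.round(d,4),'wz',round(w,4),'| rows',n,'each',np.round(d/max(n,1),4))
E
python3 -c "
from h import *
go(.5,-.35,.22);go(.56,0,.22)"
```

```text
at [ 0.2649 -0.5661  0.2313] a 0.4378 open 0.999 F [-0.1 -0.6 -0.3] t 0.9 tilt [0. 0. 0.]
 total [ 0.3045 -0.096   0.0113] wz 0 | rows 9 each [ 0.0338 -0.0107  0.0013]
at [ 0.2649 -0.5661  0.2313] a 0.4378 open 0.999 F [-0.1 -0.6 -0.3] t 0.9 tilt [0. 0. 0.]
 total [ 0.5072 -0.3876  0.0113] wz 0 | rows 18 each [ 0.0282 -0.0215  0.0006]
```

Emit:
jog_arm:
  plan:
    - {"tx": 0.034,"ty": -0.0105}
    - {"tx": 0.034,"ty": -0.0105}
    - {"tx": 0.034,"ty": -0.0105}
    - {"tx": 0.034,"ty": -0.0105}
    - {"tx": 0.034,"ty": -0.0105}
    - {"tx": 0.034,"ty": -0.0105}
    - {"tx": 0.034,"ty": -0.0105}
    - {"tx": 0.034,"ty": -0.0105}
    - {"tx": 0.034,"ty": -0.0105}

```text
validation failed for argument at $.pl...
```

Emit:
jog_arm:
  plan:
    - {"tx": 0.02,"ty": -0.029}
    - {"tx": 0.02,"ty": -0.029}
    - {"tx": 0.02,"ty": -0.029}
    - {"tx": 0.02,"ty": -0.029}
    - {"tx": 0.02,"ty": -0.029}
    - {"tx": 0.02,"ty": -0.029}
    - {"tx": 0.02,"ty": -0.029}
    - {"tx": 0.02,"ty": -0.029}
    - {"tx": 0.02,"ty": -0.029}
    - {"tx": 0.02,"ty": -0.029}

```text
validation failed for argument at $.pl...
```

Emit:
jog_arm:
  plan:
    - {"wz": -0.116}
    - {"wz": -0.116}
    - {"wz": -0.116}
    - {"wz": -0.116}
    - {"wz": -0.116}
    - {"wz": -0.116}
    - {"wz": -0.116}
    - {"wz": -0.116}
    - {"wz": -0.116}
    - {}

```text
validation failed for argument at $.pl...
```

```bash
python3 - <<'E'
from h import *
go(.461,.322,.15,1.481)
for c in('top','side'): cv2.imwrite(f'pics/{c}1.png',optics.read_camera(c))
fits=dict(core=(.4612,.3224,-.0895),plate=(.4282,-.3318,-.0764),collar=(.4546,.1139,0),bolster=(.6195,-.2022,.0535),clip=(.6325,.1729,.3527),bar=(.4507,-.1124,.256))
out=[]
for c,f in(('top','top1'),('side','side1')):
    im=cv2.imread(f'pics/{f}.png');b=cv2.resize(im,None,fx=4,fy=4,interpolation=cv2.INTER_CUBIC)
    for n,p in fits.items():
        if n=='core' and 0: continue
        cs,_=cv2.findContours(sil(M[n],p,c).astype(np.uint8),0,1);cv2.drawContours(b,cs,-1,(255,0,255),1)
    for n in('core','bolster','plate','collar','clip','bar'):
        u,v=(px([*fits[n][:2],.03],c)*4).astype(int);q=b[max(v-130,0):v+130,max(u-130,0):u+130];q=cv2.resize(q,(260,260));out.append(q)
cv2.imwrite('pics/ov.png',np.vstack([np.hstack(out[:3]),np.hstack(out[3:6])])); cv2.imwrite('pics/ovs.png',np.vstack([np.hstack(out[6:9]),np.hstack(out[9:])]))
E
```

```text
at [ 0.2649 -0.5661  0.2313] a 0.4378 open 0.999 F [-0.1 -0.6 -0.3] t 0.9 tilt [0. 0. 0.]
 total [ 0.554  -0.7212  0.0813] wz -1.0432 | rows 26 each [ 0.0213 -0.0277  0.0031]
```

View pics/ov.png

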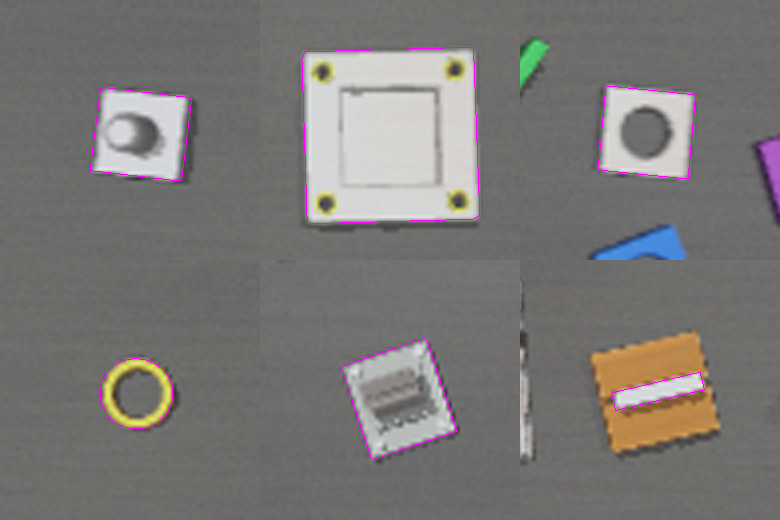

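View pics/ovs.png

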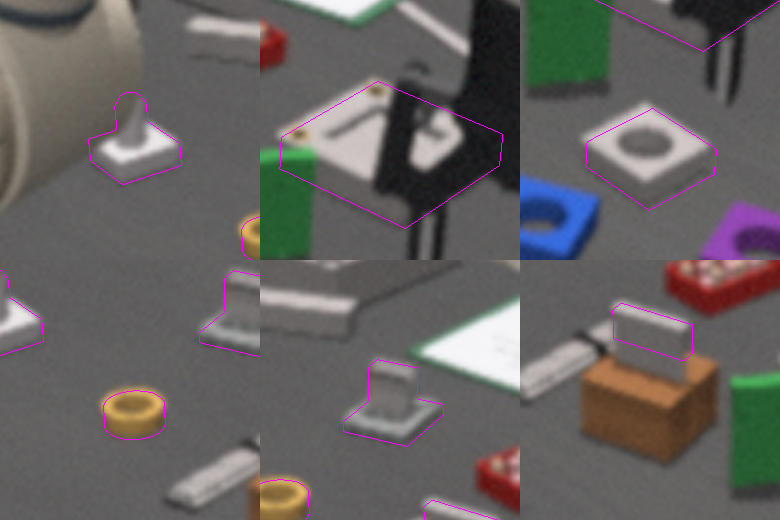

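The overlays fit to within about a pixel in both views. The side view sits about 1 px (2 mm) low, which is within the calibration. The moves were refused because each row needs every key.

Emit:
jog_arm:
  plan:
    - {"tx": 0.034,"ty": -0.0105,"tz": 0,"wx": 0,"wy": 0,"wz": 0,"claw": 0}
    - {"tx": 0.034,"ty": -0.0105,"tz": 0,"wx": 0,"wy": 0,"wz": 0,"claw": 0}
    - {"tx": 0.034,"ty": -0.0105,"tz": 0,"wx": 0,"wy": 0,"wz": 0,"claw": 0}
    - {"tx": 0.034,"ty": -0.0105,"tz": 0,"wx": 0,"wy": 0,"wz": 0,"claw": 0}
    - {"tx": 0.034,"ty": -0.0105,"tz": 0,"wx": 0,"wy": 0,"wz": 0,"claw": 0}
    - {"tx": 0.034,"ty": -0.0105,"tz": 0,"wx": 0,"wy": 0,"wz": 0,"claw": 0}
    - {"tx": 0.034,"ty": -0.0105,"tz": 0,"wx": 0,"wy": 0,"wz": 0,"claw": 0}
    - {"tx": 0.034,"ty": -0.0105,"tz": 0,"wx": 0,"wy": 0,"wz": 0,"claw": 0}
    - {"tx": 0.034,"ty": -0.0105,"tz": 0,"wx": 0,"wy": 0,"wz": 0,"claw": 0}

```text
t: 1.75
eef_pos: [0.5032, -0.3494, 0.2314]
orientation: [3.066, 0.682, 0.0]
wrist_force: [0.7, -0.6, 0.6]
opening: 0.999
grasp_force: 0.0
```

Emit:
jog_arm:
  plan:
    - {"tx": 0.02,"ty": -0.029,"tz": 0,"wx": 0,"wy": 0,"wz": 0,"claw": 0}
    - {"tx": 0.02,"ty": -0.029,"tz": 0,"wx": 0,"wy": 0,"wz": 0,"claw": 0}
    - {"tx": 0.02,"ty": -0.029,"tz": 0,"wx": 0,"wy": 0,"wz": 0,"claw": 0}
    - {"tx": 0.02,"ty": -0.029,"tz": 0,"wx": 0,"wy": 0,"wz": 0,"claw": 0}
    - {"tx": 0.02,"ty": -0.029,"tz": 0,"wx": 0,"wy": 0,"wz": 0,"claw": 0}
    - {"tx": 0.02,"ty": -0.029,"tz": 0,"wx": 0,"wy": 0,"wz": 0,"claw": 0}
    - {"tx": 0.02,"ty": -0.029,"tz": 0,"wx": 0,"wy": 0,"wz": 0,"claw": 0}
    - {"tx": 0.02,"ty": -0.029,"tz": 0,"wx": 0,"wy": 0,"wz": 0,"claw": 0}
    - {"tx": 0.02,"ty": -0.029,"tz": 0,"wx": 0,"wy": 0,"wz": 0,"claw": 0}
    - {"tx": 0.02,"ty": -0.029,"tz": 0,"wx": 0,"wy": 0,"wz": 0,"claw": 0}

```text
t: 2.58
eef_pos: [0.5603, -0.0015, 0.2314]
orientation: [3.067, 0.682, 0.0]
wrist_force: [0.9, -1.2, -0.2]
opening: 0.998
grasp_force: 0.0
```

Emit:
jog_arm:
  plan:
    - {"tx": 0,"ty": 0,"tz": 0,"wx": 0,"wy": 0,"wz": -0.116,"claw": 0}
    - {"tx": 0,"ty": 0,"tz": 0,"wx": 0,"wy": 0,"wz": -0.116,"claw": 0}
    - {"tx": 0,"ty": 0,"tz": 0,"wx": 0,"wy": 0,"wz": -0.116,"claw": 0}
    - {"tx": 0,"ty": 0,"tz": 0,"wx": 0,"wy": 0,"wz": -0.116,"claw": 0}
    - {"tx": 0,"ty": 0,"tz": 0,"wx": 0,"wy": 0,"wz": -0.116,"claw": 0}
    - {"tx": 0,"ty": 0,"tz": 0,"wx": 0,"wy": 0,"wz": -0.116,"claw": 0}
    - {"tx": 0,"ty": 0,"tz": 0,"wx": 0,"wy": 0,"wz": -0.116,"claw": 0}
    - {"tx": 0,"ty": 0,"tz": 0,"wx": 0,"wy": 0,"wz": -0.116,"claw": 0}
    - {"tx": 0,"ty": 0,"tz": 0,"wx": 0,"wy": 0,"wz": -0.116,"claw": 0}
    - {"tx": 0,"ty": 0,"tz": 0,"wx": 0,"wy": 0,"wz": 0,"claw": 0}

```text
t: 3.42
eef_pos: [0.5603, -0.0033, 0.2313]
orientation: [2.311, 2.128, 0.0]
wrist_force: [-0.0, 0.2, 0.0]
opening: 0.998
grasp_force: 0.0
```

```bash
python3 -c "
from h import *
go(.461,.322,.15,1.481)"
```

```text
at [ 0.5603 -0.0033  0.2313] a 1.488 open 0.998 F [-0.   0.2  0. ] t 3.42 tilt [0.0001 0.     0.    ]
 total [ 0.316  -0.1259  0.0813] wz 0.007 | rows 10 each [ 0.0316 -0.0126  0.0081]
```

Emit:
jog_arm:
  plan:
    - {"tx": 0.0316,"ty": -0.0126,"tz": 0.0081,"wx": 0,"wy": 0,"wz": 0.007,"claw": 0}
    - {"tx": 0.0316,"ty": -0.0126,"tz": 0.0081,"wx": 0,"wy": 0,"wz": 0,"claw": 0}
    - {"tx": 0.0316,"ty": -0.0126,"tz": 0.0081,"wx": 0,"wy": 0,"wz": 0,"claw": 0}
    - {"tx": 0.0316,"ty": -0.0126,"tz": 0.0081,"wx": 0,"wy": 0,"wz": 0,"claw": 0}
    - {"tx": 0.0316,"ty": -0.0126,"tz": 0.0081,"wx": 0,"wy": 0,"wz": 0,"claw": 0}
    - {"tx": 0.0316,"ty": -0.0126,"tz": 0.0081,"wx": 0,"wy": 0,"wz": 0,"claw": 0}
    - {"tx": 0.0316,"ty": -0.0126,"tz": 0.0081,"wx": 0,"wy": 0,"wz": 0,"claw": 0}
    - {"tx": 0.0316,"ty": -0.0126,"tz": 0.0081,"wx": 0,"wy": 0,"wz": 0,"claw": 0}
    - {"tx": 0.0316,"ty": -0.0126,"tz": 0.0081,"wx": 0,"wy": 0,"wz": 0,"claw": 0}
    - {"tx": 0.0316,"ty": -0.0126,"tz": 0.0081,"wx": 0,"wy": 0,"wz": 0,"claw": 0}

```text
t: 4.25
eef_pos: [0.4643, 0.3249, 0.15]
orientation: [2.33, 2.107, 0.001]
wrist_force: [0.9, 0.2, -0.2]
opening: 1.005
grasp_force: 0.0
```

Emit:
jog_arm:
  plan:
    - {"tx": 0,"ty": 0,"tz": 0,"wx": 0,"wy": 0,"wz": 0,"claw": 0.3}
    - {"tx": 0,"ty": 0,"tz": 0,"wx": 0,"wy": 0,"wz": 0,"claw": 0.3}
    - {"tx": 0,"ty": 0,"tz": 0,"wx": 0,"wy": 0,"wz": 0,"claw": 0.3}

```text
t: 4.5
eef_pos: [0.4649, 0.323, 0.1503]
orientation: [2.327, 2.11, -0.0]
wrist_force: [0.2, 0.2, 0.7]
opening: 0.701
grasp_force: 0.0
```

```bash
python3 - <<'E'
from h import *
go(.461,.322,.032,1.481)
im=[]
for c in('top','side'):
    i=optics.read_camera(c);u,v=px([.461,.322,.1],c).astype(int);u=max(u,60);v=max(v,60)
    im.append(cv2.resize(i[v-60:v+60,u-60:u+60],(400,400),interpolation=2))
    s=state()[0];print(c,px(s['eef_pos'],c))
cv2.imwrite('pics/core_ap.png',np.hstack(im))
E
```

```text
at [0.4649 0.323  0.1503] a 1.4729 open 0.701 F [0.2 0.2 0.7] t 4.5 tilt [0.     0.0003 0.    ]
 total [-0.0014 -0.0038  0.1183] wz -0.0081 | rows 4 each [-0.0003 -0.0009  0.0296]
top [115.51358545 194.42863329]
side [175.71835212 138.24872612]
```

View pics/core_ap.png

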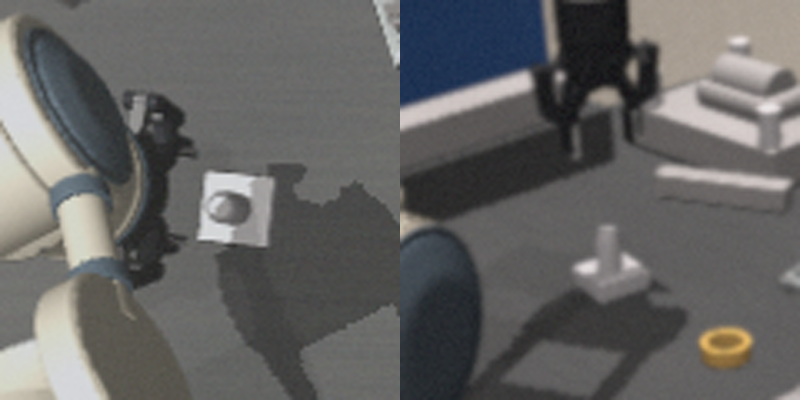

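The side view shows the fingers centred over the core's boss (crop x about 605 for both). Next I descend and grip.

Emit:
jog_arm:
  plan:
    - {"tx": -0.001,"ty": -0.004,"tz": 0.03,"wx": 0,"wy": 0,"wz": -0.008,"claw": 0.3}
    - {"tx": 0,"ty": 0,"tz": 0.03,"wx": 0,"wy": 0,"wz": 0,"claw": 0.3}
    - {"tx": 0,"ty": 0,"tz": 0.03,"wx": 0,"wy": 0,"wz": 0,"claw": 0.3}
    - {"tx": 0,"ty": 0,"tz": 0.02,"wx": 0,"wy": 0,"wz": 0,"claw": 0.3}
    - {"tx": 0,"ty": 0,"tz": 0.008,"wx": 0,"wy": 0,"wz": 0,"claw": 0.3}
    - {"tx": 0,"ty": 0,"tz": 0,"wx": 0,"wy": 0,"wz": 0,"claw": 0.3}

```text
t: 5.1
eef_pos: [0.4605, 0.3214, 0.0311]
orientation: [-2.319, -2.119, 0.004]
wrist_force: [0.8, -0.1, -0.1]
opening: 0.702
grasp_force: 0.0
```

Emit:
jog_arm:
  plan:
    - {"tx": 0,"ty": 0,"tz": 0,"wx": 0,"wy": 0,"wz": 0,"claw": 1}
    - {"tx": 0,"ty": 0,"tz": 0,"wx": 0,"wy": 0,"wz": 0,"claw": 1}
    - {"tx": 0,"ty": 0,"tz": 0,"wx": 0,"wy": 0,"wz": 0,"claw": 1}
    - {"tx": 0,"ty": 0,"tz": 0,"wx": 0,"wy": 0,"wz": 0,"claw": 1}
    - {"tx": 0,"ty": 0,"tz": 0,"wx": 0,"wy": 0,"wz": 0,"claw": 1}
    - {"tx": 0,"ty": 0,"tz": 0,"wx": 0,"wy": 0,"wz": 0,"claw": 1}
  grip_force: 60

```text
t: 5.6
eef_pos: [0.4616, 0.3229, 0.034]
orientation: [2.316, 2.121, 0.004]
wrist_force: [-1.6, -2.5, 9.6]
opening: 0.305
grasp_force: 58.6
```

Emit:
jog_arm:
  plan:
    - {"tx": 0,"ty": 0,"tz": -0.01,"wx": 0,"wy": 0,"wz": 0,"claw": 1}
    - {"tx": 0,"ty": 0,"tz": -0.03,"wx": 0,"wy": 0,"wz": 0,"claw": 1}
    - {"tx": 0,"ty": 0,"tz": -0.03,"wx": 0,"wy": 0,"wz": 0,"claw": 1}
    - {"tx": 0,"ty": 0,"tz": -0.03,"wx": 0,"wy": 0,"wz": 0,"claw": 1}
    - {"tx": 0,"ty": 0,"tz": -0.03,"wx": 0,"wy": 0,"wz": 0,"claw": 1}
    - {"tx": 0,"ty": 0,"tz": 0,"wx": 0,"wy": 0,"wz": 0,"claw": 1}
    - {"tx": 0,"ty": 0,"tz": 0,"wx": 0,"wy": 0,"wz": 0,"claw": 1}

```text
t: 6.18
eef_pos: [0.4616, 0.3232, 0.1648]
orientation: [2.316, 2.121, 0.007]
wrist_force: [-1.3, -0.7, -3.0]
opening: 0.301
grasp_force: 59.8
```

```bash
python3 -c "
from h import *
go(.56,0,.16,1.624);go(.6195,-.2022,.16,1.624)"
```

```text
at [0.4616 0.3232 0.1648] a 1.4828 open 0.301 F [-1.3 -0.7 -3. ] t 6.18 tilt [ 0.0037 -0.0025 -0.    ]
 total [-0.3133  0.1264  0.0045] wz -0.1412 | rows 10 each [-0.0313  0.0126  0.0004]
at [0.4616 0.3232 0.1648] a 1.4828 open 0.301 F [-1.3 -0.7 -3. ] t 6.18 tilt [ 0.0037 -0.0025 -0.    ]
 total [-0.5095  0.2034  0.0043] wz -0.1412 | rows 16 each [-0.0318  0.0127  0.0003]
```

Emit:
jog_arm:
  plan:
    - {"tx": -0.0318,"ty": 0.0127,"tz": 0,"wx": 0,"wy": 0,"wz": 0,"claw": 1}
    - {"tx": -0.0318,"ty": 0.0127,"tz": 0,"wx": 0,"wy": 0,"wz": 0,"claw": 1}
    - {"tx": -0.0318,"ty": 0.0127,"tz": 0,"wx": 0,"wy": 0,"wz": 0,"claw": 1}
    - {"tx": -0.0318,"ty": 0.0127,"tz": 0,"wx": 0,"wy": 0,"wz": 0,"claw": 1}
    - {"tx": -0.0318,"ty": 0.0127,"tz": 0,"wx": 0,"wy": 0,"wz": 0,"claw": 1}
    - {"tx": -0.0318,"ty": 0.0127,"tz": 0,"wx": 0,"wy": 0,"wz": 0,"claw": 1}
    - {"tx": -0.0318,"ty": 0.0127,"tz": 0,"wx": 0,"wy": 0,"wz": 0,"claw": 1}
    - {"tx": -0.0318,"ty": 0.0127,"tz": 0,"wx": 0,"wy": 0,"wz": 0,"claw": 1}

```text
t: 6.85
eef_pos: [0.5391, 0.0586, 0.1614]
orientation: [-2.316, -2.121, 0.002]
wrist_force: [0.7, 0.7, -2.6]
opening: 0.305
grasp_force: 59.8
```

Emit:
jog_arm:
  plan:
    - {"tx": -0.0318,"ty": 0.0127,"tz": 0,"wx": 0,"wy": 0,"wz": 0,"claw": 1}
    - {"tx": -0.0318,"ty": 0.0127,"tz": 0,"wx": 0,"wy": 0,"wz": 0,"claw": 1}
    - {"tx": -0.0318,"ty": 0.0127,"tz": 0,"wx": 0,"wy": 0,"wz": 0,"claw": 1}
    - {"tx": -0.0318,"ty": 0.0127,"tz": 0,"wx": 0,"wy": 0,"wz": 0,"claw": 1}
    - {"tx": -0.0318,"ty": 0.0127,"tz": 0,"wx": 0,"wy": 0,"wz": 0,"claw": 1}
    - {"tx": -0.0318,"ty": 0.0127,"tz": 0,"wx": 0,"wy": 0,"wz": 0,"claw": 1}
    - {"tx": -0.0318,"ty": 0.0127,"tz": 0,"wx": 0,"wy": 0,"wz": 0,"claw": 1}
    - {"tx": -0.0318,"ty": 0.0127,"tz": 0,"wx": 0,"wy": 0,"wz": 0,"claw": 1}
    - {"tx": 0,"ty": 0,"tz": 0.02,"wx": 0,"wy": 0,"wz": -0.07,"claw": 1}
    - {"tx": 0,"ty": 0,"tz": 0.02,"wx": 0,"wy": 0,"wz": -0.07,"claw": 1}

```text
t: 7.68
eef_pos: [0.6187, -0.2042, 0.1214]
orientation: [2.162, 2.278, 0.0]
wrist_force: [-1.0, 1.0, -3.7]
opening: 0.308
grasp_force: 59.9
```

Emit:
jog_arm:
  plan:
    - {"tx": 0,"ty": 0,"tz": 0.02,"wx": 0,"wy": 0,"wz": 0,"claw": 1}
    - {"tx": 0,"ty": 0,"tz": 0,"wx": 0,"wy": 0,"wz": 0,"claw": 1}
    - {"tx": 0,"ty": 0,"tz": 0,"wx": 0,"wy": 0,"wz": 0,"claw": 1}

```text
t: 7.93
eef_pos: [0.6174, -0.2015, 0.101]
orientation: [-2.161, -2.275, 0.002]
wrist_force: [0.4, -0.1, -1.7]
opening: 0.303
grasp_force: 59.8
```

```bash
python3 - <<'E'
from h import *
go(.6195,-.2022,.056,1.624)
s=state()[0];e=s['eef_pos']
b=[]
for c in('top','side'):
    i=optics.read_camera(c);i=cv2.resize(i,None,fx=4,fy=4,interpolation=2)
    for z,col in((e[2]-.034,(255,0,255)),):
        cs,_=cv2.findContours(sil(M['core'],[e[0],e[1],.0535],c,z).astype(np.uint8),0,1);cv2.drawContours(i,cs,-1,col,1)
    u,v=(px([.6195,-.2022,.05],c)*4).astype(int);b.append(i[v-200:v+200,u-200:u+200])
cv2.imwrite('pics/core_ab.png',np.hstack(b))
E
```

```text
at [ 0.6174 -0.2015  0.101 ] a 1.6222 open 0.303 F [ 0.4 -0.1 -1.7] t 7.93 tilt [-0.0032 -0.0016  0.    ]
 total [-0.0009  0.0022  0.045 ] wz -0.0018 | rows 2 each [-0.0004  0.0011  0.0225]
```

View pics/core_ab.png

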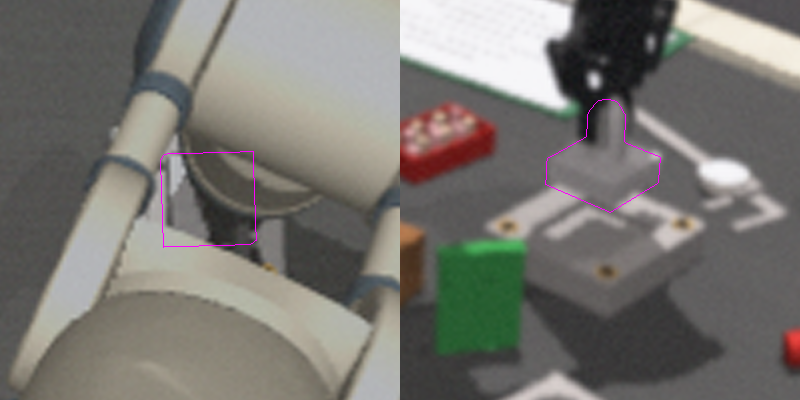

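The side view shows the core about 4 enlarged px above its predicted outline. That is the same small side-camera bias as before, so the core is where I expected. I'm lowering it.

Emit:
jog_arm:
  plan:
    - {"tx": -0.001,"ty": 0.002,"tz": 0.015,"wx": 0,"wy": 0,"wz": 0,"claw": 1}
    - {"tx": 0,"ty": 0,"tz": 0.01,"wx": 0,"wy": 0,"wz": 0,"claw": 1}
    - {"tx": 0,"ty": 0,"tz": 0.01,"wx": 0,"wy": 0,"wz": 0,"claw": 1}
    - {"tx": 0,"ty": 0,"tz": 0.006,"wx": 0,"wy": 0,"wz": 0,"claw": 1}
    - {"tx": 0,"ty": 0,"tz": 0.004,"wx": 0,"wy": 0,"wz": 0,"claw": 1}
    - {"tx": 0,"ty": 0,"tz": 0,"wx": 0,"wy": 0,"wz": 0,"claw": 1}
    - {"tx": 0,"ty": 0,"tz": 0,"wx": 0,"wy": 0,"wz": 0,"claw": 1}

```text
t: 8.62
eef_pos: [0.6208, -0.2017, 0.0587]
orientation: [-2.162, -2.279, -0.002]
wrist_force: [-4.9, 13.4, 20.2]
opening: 0.306
grasp_force: 65.0
```

Emit:
jog_arm:
  plan:
    - {"tx": 0,"ty": 0,"tz": 0.002,"wx": 0,"wy": 0,"wz": 0,"claw": 1}
    - {"tx": 0,"ty": 0,"tz": 0.001,"wx": 0,"wy": 0,"wz": 0,"claw": 1}
    - {"tx": 0,"ty": 0,"tz": 0,"wx": 0,"wy": 0,"wz": 0,"claw": 1}
    - {"tx": 0,"ty": 0,"tz": 0,"wx": 0,"wy": 0,"wz": 0,"claw": 1}

```text
t: 8.95
eef_pos: [0.6209, -0.2009, 0.0569]
orientation: [-2.162, -2.279, -0.003]
wrist_force: [-9.8, 21.2, 38.8]
opening: 0.306
grasp_force: 68.2
```

Contact came about 5 mm high, with a force toward +y and −x, so the bolster fit was biased by its dark side faces. I'll re-measure the pocket from the four bushes in the first top picture.

```bash
python3 - <<'E'
from h import *
c=(px([.6195,-.2022,.03],'top')*4).astype(int)
o=[]
for q in((323,72),(455,69),(326,204),(459,201)):
    uv=(np.array(q)-[260,0]-130+c+.5)/4-.5;o.append(atz(uv,.028,'top'))
o=np.array(o);print(o.round(4),o.mean(0).round(4))
print('yaw',np.arctan2(*(o[0]-o[2])[[1,0]]),np.arctan2(*(o[1]-o[3])[[1,0]]),np.arctan2(-(o[1]-o[0])[0],(o[1]-o[0])[1])+0)
# top faces only fits: brighter thresholds
im=cv2.imread('pics/top0.png').max(2)
for n,s,z,parts in(('bolster',(317,148),.028,[box(.12,.12,.028,.028)]),('core',(133,198),.022,[box(.06,.06,.022,.022)]),('plate',(360,215),.02,[box(.06,.06,.02,.02)]),('clipbase',(187,141),.01,[box(.07,.064,.01,.01)])):
  g=atz(s,z,'top')
  for t in(115,150,180,200):
    try:
        m=comp(im>t,s,10);print(n,t,m.sum(),fit(parts,{'top':m},[g[0],g[1],[-.1 if n!='clipbase' else .3]]))
    except Exception as e: print(n,t,e)
E
```

```text
[[ 0.6614 -0.1529  0.028 ]
 [ 0.6659 -0.2467  0.028 ]
 [ 0.5672 -0.1569  0.028 ]
 [ 0.5717 -0.2511  0.028 ]] [ 0.6166 -0.2019  0.028 ]
yaw 0.04321010873981176 0.04671353113069599 -3.0927643865906953
bolster 115 1871 (array([ 0.6175, -0.2013,  0.0516]), array([0.959]))
bolster 150 1798 (array([ 0.6177, -0.2016,  0.0372]), array([0.982]))
bolster 180 1760 (array([ 0.6181, -0.2012,  0.0235]), array([0.982]))
bolster 200 1707 (array([ 0.6178, -0.202 ,  0.0238]), array([0.952]))
core 115 459 (array([ 0.4609,  0.3195, -0.0871]), array([0.945]))
core 150 439 (array([ 0.4609,  0.3199, -0.077 ]), array([0.951]))
core 180 409 (array([ 0.4607,  0.3201, -0.0674]), array([0.915]))
core 200 243 (array([ 0.4606,  0.3188, -0.086 ]), array([0.544]))
plate 115 493 (array([ 0.4282, -0.3294, -0.0661]), array([0.924]))
plate 150 464 (array([ 0.4283, -0.3296, -0.0664]), array([0.953]))
plate 180 434 (array([ 0.4282, -0.33  , -0.0722]), array([0.943]))
plate 200 405 (array([ 0.428 , -0.3294, -0.06  ]), array([0.888]))
clipbase 115 535 (array([0.6318, 0.1722, 0.3472]), array([0.957]))
clipbase 150 510 (array([0.6316, 0.1722, 0.3503]), array([0.944]))
clipbase 180 249 (array([0.6312, 0.1715, 0.3514]), array([0.462]))
clipbase 200 3 (array([0.6339, 0.1549, 0.5297]), array([0.005]))
```

Emit:
jog_arm:
  plan:
    - {"tx": 0,"ty": 0,"tz": -0.008,"wx": 0,"wy": 0,"wz": 0,"claw": 1}
    - {"tx": 0,"ty": 0,"tz": -0.008,"wx": 0,"wy": 0,"wz": 0,"claw": 1}
    - {"tx": 0,"ty": 0,"tz": 0,"wx": 0,"wy": 0,"wz": 0,"claw": 1}
    - {"tx": 0,"ty": 0,"tz": 0,"wx": 0,"wy": 0,"wz": 0,"claw": 1}

```text
t: 9.28
eef_pos: [0.6208, -0.2032, 0.0707]
orientation: [2.162, 2.278, 0.0]
wrist_force: [0.1, -0.2, -4.1]
opening: 0.304
grasp_force: 63.8
```

```bash
python3 - <<'E'
from h import *
go(.617,-.1985,.056,1.614)
e=state()[0]['eef_pos']
c='side';i=cv2.resize(optics.read_camera(c),None,fx=8,fy=8,interpolation=2)
u,v=(px([.6195,-.2022,.05],c)*8).astype(int);cv2.imwrite('pics/core_r.png',i[v-280:v+280,u-380:u+380])
E
```

```text
at [ 0.6208 -0.2032  0.0707] a 1.6226 open 0.304 F [ 0.1 -0.2 -4.1] t 9.28 tilt [0.0008 0.0005 0.    ]
 total [ 0.0049 -0.0036  0.0146] wz 0.0086 | rows 1 each [ 0.0049 -0.0036  0.0146]
```

View pics/core_r.png

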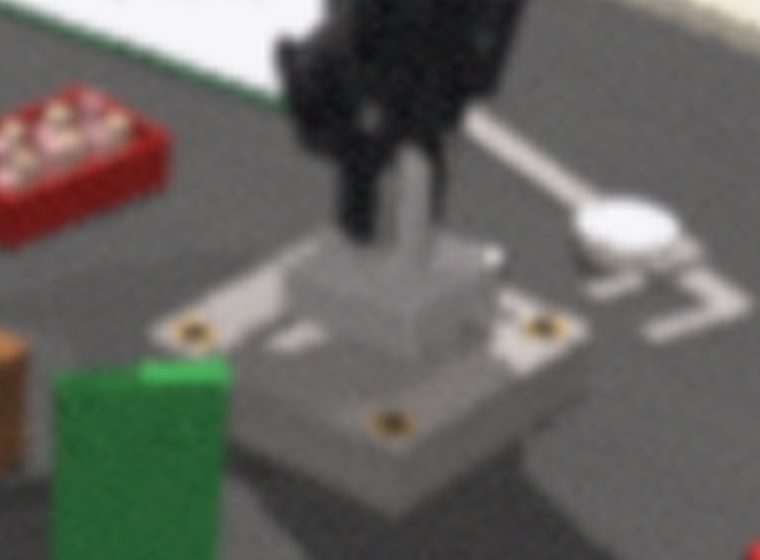

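The side view agrees. The foot's centre is at crop x≈393 against the bolster's ≈369, so the core is off along (+x,−y). I'm correcting toward −x,+y and lowering again.

Emit:
jog_arm:
  plan:
    - {"tx": 0.005,"ty": -0.0045,"tz": 0,"wx": 0,"wy": 0,"wz": 0.009,"claw": 1}
    - {"tx": 0,"ty": 0,"tz": 0.006,"wx": 0,"wy": 0,"wz": 0,"claw": 1}
    - {"tx": 0,"ty": 0,"tz": 0.005,"wx": 0,"wy": 0,"wz": 0,"claw": 1}
    - {"tx": 0,"ty": 0,"tz": 0.003,"wx": 0,"wy": 0,"wz": 0,"claw": 1}
    - {"tx": 0,"ty": 0,"tz": 0.001,"wx": 0,"wy": 0,"wz": 0,"claw": 1}
    - {"tx": 0,"ty": 0,"tz": 0,"wx": 0,"wy": 0,"wz": 0,"claw": 1}
    - {"tx": 0,"ty": 0,"tz": 0,"wx": 0,"wy": 0,"wz": 0,"claw": 1}

```text
t: 9.92
eef_pos: [0.6158, -0.1983, 0.0551]
orientation: [-2.173, -2.269, 0.0]
wrist_force: [0.2, -0.1, -3.2]
opening: 0.307
grasp_force: 63.7
```

Emit:
jog_arm:
  plan:
    - {"tx": 0,"ty": 0,"tz": 0.002,"wx": 0,"wy": 0,"wz": 0,"claw": 1}
    - {"tx": 0,"ty": 0,"tz": 0.001,"wx": 0,"wy": 0,"wz": 0,"claw": 1}
    - {"tx": 0,"ty": 0,"tz": 0,"wx": 0,"wy": 0,"wz": 0,"claw": 1}
    - {"tx": 0,"ty": 0,"tz": 0,"wx": 0,"wy": 0,"wz": 0,"claw": 1}

```text
t: 10.25
eef_pos: [0.6159, -0.1983, 0.0523]
orientation: [2.173, 2.268, 0.0]
wrist_force: [-0.5, 0.2, -3.3]
opening: 0.306
grasp_force: 63.7
```

Emit:
jog_arm:
  plan:
    - {"tx": 0,"ty": 0,"tz": 0.001,"wx": 0,"wy": 0,"wz": 0,"claw": 1}
    - {"tx": 0,"ty": 0,"tz": 0,"wx": 0,"wy": 0,"wz": 0,"claw": 1}
    - {"tx": 0,"ty": 0,"tz": 0,"wx": 0,"wy": 0,"wz": 0,"claw": 1}

```text
t: 10.5
eef_pos: [0.6159, -0.1986, 0.0519]
orientation: [2.173, 2.268, -0.0]
wrist_force: [-3.5, -2.5, 5.9]
opening: 0.302
grasp_force: 64.6
```

Contact came at the home height (0.052). I'm releasing and lifting.

Emit:
jog_arm:
  plan:
    - {"tx": 0,"ty": 0,"tz": 0,"wx": 0,"wy": 0,"wz": 0,"claw": 0.2}
    - {"tx": 0,"ty": 0,"tz": 0,"wx": 0,"wy": 0,"wz": 0,"claw": 0.2}
    - {"tx": 0,"ty": 0,"tz": 0,"wx": 0,"wy": 0,"wz": 0,"claw": 0.2}
    - {"tx": 0,"ty": 0,"tz": -0.02,"wx": 0,"wy": 0,"wz": 0,"claw": 0.2}
    - {"tx": 0,"ty": 0,"tz": -0.03,"wx": 0,"wy": 0,"wz": 0,"claw": 0.2}
    - {"tx": 0,"ty": 0,"tz": -0.04,"wx": 0,"wy": 0,"wz": 0,"claw": 0.2}
    - {"tx": 0,"ty": 0,"tz": -0.04,"wx": 0,"wy": 0,"wz": 0,"claw": 0.2}

```text
t: 11.08
eef_pos: [0.6152, -0.1978, 0.1821]
orientation: [-2.172, -2.267, 0.001]
wrist_force: [0.5, 0.3, 0.5]
opening: 0.802
grasp_force: 0.0
```

```bash
python3 -c "
from h import *
go(.428,-.3295,.12,1.504)"
```

```text
at [ 0.6152 -0.1978  0.1821] a 1.6138 open 0.802 F [0.5 0.3 0.5] t 11.08 tilt [-0.0016 -0.0009  0.    ]
 total [-0.1236 -0.1926  0.0623] wz 0.1098 | rows 7 each [-0.0177 -0.0275  0.0089]
```

Emit:
jog_arm:
  plan:
    - {"tx": -0.0177,"ty": -0.0275,"tz": 0,"wx": 0,"wy": 0,"wz": 0,"claw": 0.15}
    - {"tx": -0.0177,"ty": -0.0275,"tz": 0,"wx": 0,"wy": 0,"wz": 0,"claw": 0.15}
    - {"tx": -0.0177,"ty": -0.0275,"tz": 0.01,"wx": 0,"wy": 0,"wz": 0,"claw": 0.15}
    - {"tx": -0.0177,"ty": -0.0275,"tz": 0.01,"wx": 0,"wy": 0,"wz": 0,"claw": 0.15}
    - {"tx": -0.0177,"ty": -0.0275,"tz": 0.01,"wx": 0,"wy": 0,"wz": 0,"claw": 0.15}
    - {"tx": -0.0177,"ty": -0.0275,"tz": 0.01,"wx": 0,"wy": 0,"wz": 0,"claw": 0.15}
    - {"tx": -0.0177,"ty": -0.0275,"tz": 0.01,"wx": 0,"wy": 0,"wz": 0,"claw": 0.15}
    - {"tx": 0,"ty": 0,"tz": 0.01,"wx": 0,"wy": 0,"wz": 0.11,"claw": 0.15}
    - {"tx": 0,"ty": 0,"tz": 0,"wx": 0,"wy": 0,"wz": 0,"claw": 0.15}
    - {"tx": 0,"ty": 0,"tz": 0,"wx": 0,"wy": 0,"wz": 0,"claw": 0.15}

```text
t: 11.92
eef_pos: [0.4288, -0.3301, 0.1212]
orientation: [-2.293, -2.147, -0.0]
wrist_force: [0.8, -0.4, 0.9]
opening: 0.847
grasp_force: 0.0
```

```bash
python3 - <<'E'
from h import *
go(.428,-.3295,.003,1.504)
b=[]
for c in('top','side'):
    i=cv2.resize(optics.read_camera(c),None,fx=4,fy=4,interpolation=2)
    for n,p,z in(('core',(.617,-.2015,.045),.018),('plate',(.4282,-.3295,-.067),0)):
        cs,_=cv2.findContours(sil(M[n],p,c,z).astype(np.uint8),0,1);cv2.drawContours(i,cs,-1,(255,0,255),1)
    u,v=(px([.53,-.26,.03],c)*4).astype(int);b.append(i[v-250:v+250,u-200:u+200])
cv2.imwrite('pics/pl.png',np.hstack(b))
E
```

```text
at [ 0.4288 -0.3301  0.1212] a 1.5053 open 0.847 F [ 0.8 -0.4  0.9] t 11.92 tilt [-0.0004 -0.0006  0.    ]
 total [ 0.0005 -0.0008  0.1182] wz 0.0013 | rows 4 each [ 0.0001 -0.0002  0.0296]
```

View pics/pl.png

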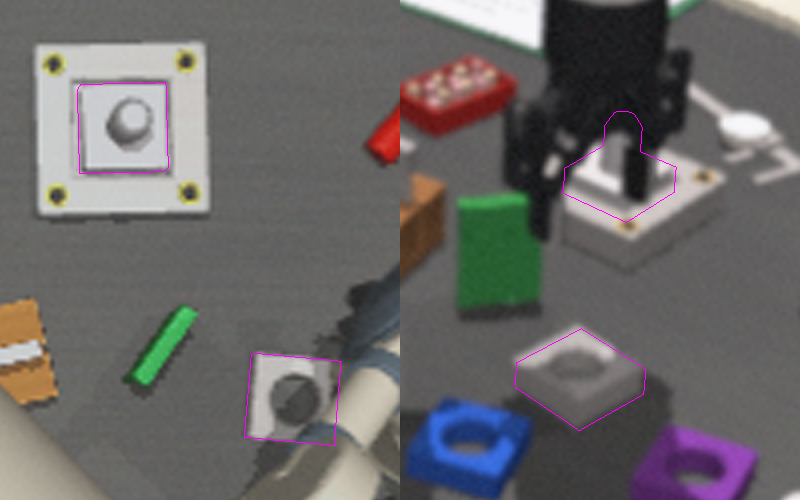

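The core sits flat in the pocket (its outline matches in both views), and the plate fit holds. I'm descending on the plate.

Emit:
jog_arm:
  plan:
    - {"tx": 0,"ty": -0.001,"tz": 0.03,"wx": 0,"wy": 0,"wz": 0,"claw": 0.15}
    - {"tx": 0,"ty": 0,"tz": 0.03,"wx": 0,"wy": 0,"wz": 0,"claw": 0.15}
    - {"tx": 0,"ty": 0,"tz": 0.03,"wx": 0,"wy": 0,"wz": 0,"claw": 0.15}
    - {"tx": 0,"ty": 0,"tz": 0.018,"wx": 0,"wy": 0,"wz": 0,"claw": 0.15}
    - {"tx": 0,"ty": 0,"tz": 0.009,"wx": 0,"wy": 0,"wz": 0,"claw": 0.15}
    - {"tx": 0,"ty": 0,"tz": 0,"wx": 0,"wy": 0,"wz": 0,"claw": 0.15}
    - {"tx": 0,"ty": 0,"tz": 0,"wx": 0,"wy": 0,"wz": 0,"claw": 0.15}

```text
t: 12.6
eef_pos: [0.4285, -0.3302, 0.0049]
orientation: [2.292, 2.147, 0.0]
wrist_force: [0.2, 0.2, 0.1]
opening: 0.856
grasp_force: 0.0
```

Emit:
jog_arm:
  plan:
    - {"tx": 0,"ty": 0,"tz": 0,"wx": 0,"wy": 0,"wz": 0,"claw": 1}
    - {"tx": 0,"ty": 0,"tz": 0,"wx": 0,"wy": 0,"wz": 0,"claw": 1}
    - {"tx": 0,"ty": 0,"tz": 0,"wx": 0,"wy": 0,"wz": 0,"claw": 1}
    - {"tx": 0,"ty": 0,"tz": 0,"wx": 0,"wy": 0,"wz": 0,"claw": 1}
  grip_force: 60

```text
t: 12.93
eef_pos: [0.4285, -0.3306, 0.006]
orientation: [2.292, 2.145, 0.0]
wrist_force: [0.7, 2.1, 9.0]
opening: 0.682
grasp_force: 62.9
```

Emit:
jog_arm:
  plan:
    - {"tx": 0,"ty": 0,"tz": -0.01,"wx": 0,"wy": 0,"wz": 0,"claw": 1}
    - {"tx": 0,"ty": 0,"tz": -0.02,"wx": 0,"wy": 0,"wz": 0,"claw": 1}
    - {"tx": 0,"ty": 0,"tz": -0.03,"wx": 0,"wy": 0,"wz": 0,"claw": 1}
    - {"tx": 0,"ty": 0,"tz": -0.03,"wx": 0,"wy": 0,"wz": 0,"claw": 1}
    - {"tx": 0,"ty": 0,"tz": -0.03,"wx": 0,"wy": 0,"wz": 0,"claw": 1}
    - {"tx": 0,"ty": 0,"tz": -0.03,"wx": 0,"wy": 0,"wz": 0,"claw": 1}
    - {"tx": 0,"ty": 0,"tz": 0,"wx": 0,"wy": 0,"wz": 0,"claw": 1}
    - {"tx": 0,"ty": 0,"tz": 0,"wx": 0,"wy": 0,"wz": 0,"claw": 1}

```text
t: 13.6
eef_pos: [0.4285, -0.3308, 0.1568]
orientation: [2.291, 2.143, 0.0]
wrist_force: [0.5, 0.3, -5.7]
opening: 0.677
grasp_force: 68.0
```

```bash
python3 -c "
from h import *
go(.617,-.2025,.12,1.616)"
```

```text
at [ 0.4285 -0.3308  0.1568] a 1.504 open 0.677 F [ 0.5  0.3 -5.7] t 13.6 tilt [0.0034 0.0029 0.    ]
 total [0.1407 0.1794 0.037 ] wz -0.112 | rows 7 each [0.0201 0.0256 0.0053]
```

Emit:
jog_arm:
  plan:
    - {"tx": 0.0201,"ty": 0.0256,"tz": 0,"wx": 0,"wy": 0,"wz": 0,"claw": 1}
    - {"tx": 0.0201,"ty": 0.0256,"tz": 0,"wx": 0,"wy": 0,"wz": 0,"claw": 1}
    - {"tx": 0.0201,"ty": 0.0256,"tz": 0,"wx": 0,"wy": 0,"wz": 0,"claw": 1}
    - {"tx": 0.0201,"ty": 0.0256,"tz": 0,"wx": 0,"wy": 0,"wz": 0,"claw": 1}
    - {"tx": 0.0201,"ty": 0.0256,"tz": 0,"wx": 0,"wy": 0,"wz": 0,"claw": 1}
    - {"tx": 0.0201,"ty": 0.0256,"tz": 0,"wx": 0,"wy": 0,"wz": 0,"claw": 1}
    - {"tx": 0.0201,"ty": 0.0256,"tz": 0,"wx": 0,"wy": 0,"wz": 0,"claw": 1}
    - {"tx": 0,"ty": 0,"tz": 0.02,"wx": 0,"wy": 0,"wz": -0.112,"claw": 1}
    - {"tx": 0,"ty": 0,"tz": 0.02,"wx": 0,"wy": 0,"wz": 0,"claw": 1}
    - {"tx": 0,"ty": 0,"tz": 0,"wx": 0,"wy": 0,"wz": 0,"claw": 1}

```text
t: 14.43
eef_pos: [0.6136, -0.2001, 0.1096]
orientation: [-2.165, -2.267, 0.004]
wrist_force: [-2.5, -0.5, -5.5]
opening: 0.682
grasp_force: 67.9
```

Emit:
jog_arm:
  plan:
    - {"tx": 0,"ty": 0,"tz": 0,"wx": 0,"wy": 0,"wz": 0,"claw": 1}
    - {"tx": 0,"ty": 0,"tz": 0,"wx": 0,"wy": 0,"wz": 0,"claw": 1}

```text
t: 14.6
eef_pos: [0.6158, -0.202, 0.1147]
orientation: [-2.172, -2.269, 0.0]
wrist_force: [0.4, 0.3, -4.0]
opening: 0.68
grasp_force: 68.0
```

```bash
python3 - <<'E'
from h import *
go(.6165,-.2027,.046,1.616)
e=state()[0]['eef_pos']
b=[];c='side'
i=cv2.resize(optics.read_camera(c),None,fx=6,fy=6,interpolation=2)
for n,p,z in(('core',(.6165,-.2015,.045),.018),('plate',(e[0],e[1]+.0013,.045),e[2]-.006)):
    cs,_=cv2.findContours(sil(M[n],p,c,z).astype(np.uint8),0,1);cv2.drawContours(i,[cv2.resize(k.astype(np.float32),None).astype(int) if 0 else (k*1.5).astype(np.int32) for k in cs],-1,(255,0,255),1)
u,v=(px([.617,-.2,.06],c)*6).astype(int);cv2.imwrite('pics/pl2.png',i[v-250:v+250,u-250:u+250])
E
```

```text
at [ 0.6158 -0.202   0.1147] a 1.6147 open 0.68 F [ 0.4  0.3 -4. ] t 14.6 tilt [-0.0003 -0.0001  0.    ]
 total [-0.0007  0.0007  0.0687] wz -0.0013 | rows 2 each [-0.0004  0.0003  0.0344]
```

View pics/pl2.png

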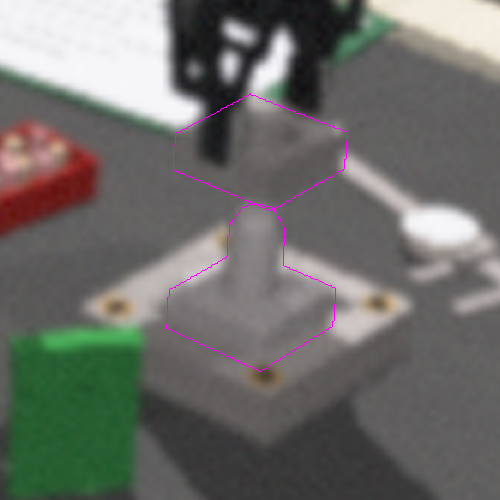

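Plate and core both line up with their outlines, with the plate centred over the boss (x≈258). I'm lowering it.

Emit:
jog_arm:
  plan:
    - {"tx": -0.0007,"ty": 0.0005,"tz": 0.018,"wx": 0,"wy": 0,"wz": 0,"claw": 1}
    - {"tx": 0,"ty": 0,"tz": 0.008,"wx": 0,"wy": 0,"wz": 0,"claw": 1}
    - {"tx": 0,"ty": 0,"tz": 0.006,"wx": 0,"wy": 0,"wz": 0,"claw": 1}
    - {"tx": 0,"ty": 0,"tz": 0.006,"wx": 0,"wy": 0,"wz": 0,"claw": 1}
    - {"tx": 0,"ty": 0,"tz": 0,"wx": 0,"wy": 0,"wz": 0,"claw": 1}

```text
t: 15.07
eef_pos: [0.6161, -0.2024, 0.0755]
orientation: [-2.17, -2.27, 0.001]
wrist_force: [0.2, 0.4, -4.6]
opening: 0.677
grasp_force: 67.9
```

Emit:
jog_arm:
  plan:
    - {"tx": 0,"ty": 0,"tz": 0.008,"wx": 0,"wy": 0,"wz": 0,"claw": 1}
    - {"tx": 0,"ty": 0,"tz": 0.008,"wx": 0,"wy": 0,"wz": 0,"claw": 1}
    - {"tx": 0,"ty": 0,"tz": 0.007,"wx": 0,"wy": 0,"wz": 0,"claw": 1}
    - {"tx": 0,"ty": 0,"tz": 0.004,"wx": 0,"wy": 0,"wz": 0,"claw": 1}
    - {"tx": 0,"ty": 0,"tz": 0,"wx": 0,"wy": 0,"wz": 0,"claw": 1}
    - {"tx": 0,"ty": 0,"tz": 0,"wx": 0,"wy": 0,"wz": 0,"claw": 1}

```text
t: 15.57
eef_pos: [0.6164, -0.2024, 0.049]
orientation: [-2.17, -2.271, 0.0]
wrist_force: [0.2, 0.8, -4.1]
opening: 0.68
grasp_force: 67.9
```

Emit:
jog_arm:
  plan:
    - {"tx": 0,"ty": 0,"tz": 0.002,"wx": 0,"wy": 0,"wz": 0,"claw": 1}
    - {"tx": 0,"ty": 0,"tz": 0.0015,"wx": 0,"wy": 0,"wz": 0,"claw": 1}
    - {"tx": 0,"ty": 0,"tz": 0,"wx": 0,"wy": 0,"wz": 0,"claw": 1}
    - {"tx": 0,"ty": 0,"tz": 0,"wx": 0,"wy": 0,"wz": 0,"claw": 1}

```text
t: 15.9
eef_pos: [0.6168, -0.2026, 0.0462]
orientation: [2.17, 2.27, 0.0]
wrist_force: [-1.1, 0.4, -0.1]
opening: 0.678
grasp_force: 68.5
```

Contact came at the home height (0.046). I'm releasing and lifting.

Emit:
jog_arm:
  plan:
    - {"tx": 0,"ty": 0,"tz": 0,"wx": 0,"wy": 0,"wz": 0,"claw": 0}
    - {"tx": 0,"ty": 0,"tz": 0,"wx": 0,"wy": 0,"wz": 0,"claw": 0}
    - {"tx": 0,"ty": 0,"tz": 0,"wx": 0,"wy": 0,"wz": 0,"claw": 0}
    - {"tx": 0,"ty": 0,"tz": -0.02,"wx": 0,"wy": 0,"wz": 0,"claw": 0}
    - {"tx": 0,"ty": 0,"tz": -0.03,"wx": 0,"wy": 0,"wz": 0,"claw": 0}
    - {"tx": 0,"ty": 0,"tz": -0.04,"wx": 0,"wy": 0,"wz": 0,"claw": 0}
    - {"tx": 0,"ty": 0,"tz": -0.04,"wx": 0,"wy": 0,"wz": 0,"claw": 0}
    - {"tx": 0,"ty": 0,"tz": 0,"wx": 0,"wy": 0,"wz": 0,"claw": 0.15}

```text
t: 16.57
eef_pos: [0.6199, -0.2038, 0.1839]
orientation: [2.164, 2.263, 0.006]
wrist_force: [1.5, -0.4, 0.1]
opening: 0.887
grasp_force: 0.0
```

```bash
python3 - <<'E'
from h import *
go(.4546,.1135,.12)
im=cv2.imread('pics/top0.png');h=cv2.cvtColor(im,40);
m=comp((h[...,1]>90)&(h[...,0]>15)&(h[...,0]<45),(205,202),14);print(m.sum(),fit([cyl(.025,.018,.018)],{'top':m},[.4546,.1139,[0]]))
E
```

```text
at [ 0.6199 -0.2038  0.1839] a 1.6159 open 0.887 F [ 1.5 -0.4  0.1] t 16.57 tilt [0.0101 0.0049 0.    ]
 total [ 0.3248 -0.1514  0.0608] wz 0 | rows 11 each [ 0.0295 -0.0138  0.0055]
248 (array([0.4544, 0.1114, 0.106 ]), array([0.951]))
```

Emit:
jog_arm:
  plan:
    - {"tx": 0.0322,"ty": -0.0149,"tz": 0,"wx": 0,"wy": 0,"wz": 0,"claw": 0.15}
    - {"tx": 0.0322,"ty": -0.0149,"tz": 0,"wx": 0,"wy": 0,"wz": 0,"claw": 0.15}
    - {"tx": 0.0322,"ty": -0.0149,"tz": 0,"wx": 0,"wy": 0,"wz": 0,"claw": 0.15}
    - {"tx": 0.0322,"ty": -0.0149,"tz": 0,"wx": 0,"wy": 0,"wz": 0,"claw": 0.15}
    - {"tx": 0.0322,"ty": -0.0149,"tz": 0,"wx": 0,"wy": 0,"wz": 0,"claw": 0.15}
    - {"tx": 0.0322,"ty": -0.0149,"tz": 0,"wx": 0,"wy": 0,"wz": 0,"claw": 0.15}
    - {"tx": 0.0322,"ty": -0.0149,"tz": 0,"wx": 0,"wy": 0,"wz": 0,"claw": 0.15}
    - {"tx": 0.0322,"ty": -0.0149,"tz": 0,"wx": 0,"wy": 0,"wz": 0,"claw": 0.15}
    - {"tx": 0.0322,"ty": -0.0149,"tz": 0,"wx": 0,"wy": 0,"wz": 0,"claw": 0.15}
    - {"tx": 0.0322,"ty": -0.0149,"tz": 0,"wx": 0,"wy": 0,"wz": 0,"claw": 0.15}

```text
t: 17.4
eef_pos: [0.4523, 0.1138, 0.176]
orientation: [2.171, 2.27, 0.001]
wrist_force: [0.6, -0.1, -0.3]
opening: 0.857
grasp_force: 0.0
```

Emit:
jog_arm:
  plan:
    - {"tx": 0,"ty": 0,"tz": 0.03,"wx": 0,"wy": 0,"wz": 0,"claw": 0.15}
    - {"tx": 0,"ty": 0,"tz": 0.03,"wx": 0,"wy": 0,"wz": 0,"claw": 0.15}
    - {"tx": 0,"ty": 0,"tz": 0,"wx": 0,"wy": 0,"wz": 0,"claw": 0.15}
    - {"tx": 0,"ty": 0,"tz": 0,"wx": 0,"wy": 0,"wz": 0,"claw": 0.15}

```text
t: 17.73
eef_pos: [0.4526, 0.1124, 0.1155]
orientation: [-2.17, -2.27, 0.003]
wrist_force: [0.2, -0.6, 1.1]
opening: 0.847
grasp_force: 0.0
```

```bash
python3 - <<'E'
from h import *
go(.4545,.1125,.003)
b=[]
for c,q in(('side',(.45,.11,.04)),('top',(.617,-.2,.05))):
    i=cv2.resize(optics.read_camera(c),None,fx=4,fy=4,interpolation=2)
    for n,p,z in(('core',(.6165,-.2015,.045),.018),('plate',(.6165,-.2015,.045),.04),('collar',(.4545,.1125,0),0)):
        cs,_=cv2.findContours(sil(M[n],p,c,z).astype(np.uint8),0,1);cv2.drawContours(i,cs,-1,(255,0,255),1)
    u,v=(px(q,c)*4).astype(int);b.append(i[v-200:v+200,u-200:u+200])
cv2.imwrite('pics/co.png',np.hstack(b))
E
```

```text
at [0.4526 0.1124 0.1155] a 1.6159 open 0.847 F [ 0.2 -0.6  1.1] t 17.73 tilt [-0.0026  0.0002 -0.    ]
 total [0.     0.0022 0.1125] wz 0 | rows 4 each [0.     0.0006 0.0281]
```

View pics/co.png

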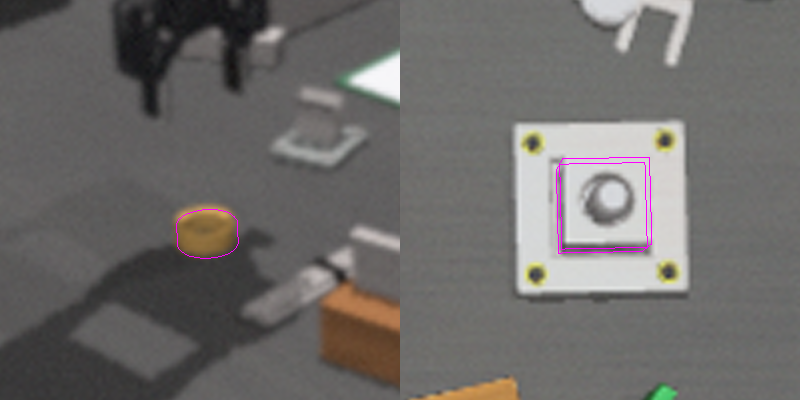

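The plate sits square on the core around the boss, and the collar fit agrees. I'm descending to the collar.

Emit:
jog_arm:
  plan:
    - {"tx": 0,"ty": 0.002,"tz": 0.03,"wx": 0,"wy": 0,"wz": 0,"claw": 0.15}
    - {"tx": 0,"ty": 0,"tz": 0.03,"wx": 0,"wy": 0,"wz": 0,"claw": 0.15}
    - {"tx": 0,"ty": 0,"tz": 0.03,"wx": 0,"wy": 0,"wz": 0,"claw": 0.15}
    - {"tx": 0,"ty": 0,"tz": 0.014,"wx": 0,"wy": 0,"wz": 0,"claw": 0.15}
    - {"tx": 0,"ty": 0,"tz": 0.007,"wx": 0,"wy": 0,"wz": 0,"claw": 0.15}
    - {"tx": 0,"ty": 0,"tz": 0,"wx": 0,"wy": 0,"wz": 0,"claw": 0.3}
    - {"tx": 0,"ty": 0,"tz": 0,"wx": 0,"wy": 0,"wz": 0,"claw": 0.3}

```text
t: 18.42
eef_pos: [0.4561, 0.1125, 0.0059]
orientation: [2.171, 2.27, 0.002]
wrist_force: [-0.6, 0.3, -0.5]
opening: 0.697
grasp_force: 0.0
```

Emit:
jog_arm:
  plan:
    - {"tx": 0,"ty": 0,"tz": 0,"wx": 0,"wy": 0,"wz": 0,"claw": 1}
    - {"tx": 0,"ty": 0,"tz": 0,"wx": 0,"wy": 0,"wz": 0,"claw": 1}
    - {"tx": 0,"ty": 0,"tz": 0,"wx": 0,"wy": 0,"wz": 0,"claw": 1}
    - {"tx": 0,"ty": 0,"tz": 0,"wx": 0,"wy": 0,"wz": 0,"claw": 1}
  grip_force: 40

```text
t: 18.75
eef_pos: [0.4562, 0.1126, 0.0066]
orientation: [2.17, 2.269, 0.003]
wrist_force: [-1.3, -1.2, 14.6]
opening: 0.563
grasp_force: 38.8
```

Emit:
jog_arm:
  plan:
    - {"tx": 0,"ty": 0,"tz": -0.01,"wx": 0,"wy": 0,"wz": 0,"claw": 1}
    - {"tx": 0,"ty": 0,"tz": -0.02,"wx": 0,"wy": 0,"wz": 0,"claw": 1}
    - {"tx": 0,"ty": 0,"tz": -0.04,"wx": 0,"wy": 0,"wz": 0,"claw": 1}
    - {"tx": 0,"ty": 0,"tz": -0.04,"wx": 0,"wy": 0,"wz": 0,"claw": 1}
    - {"tx": 0,"ty": 0,"tz": -0.04,"wx": 0,"wy": 0,"wz": 0,"claw": 1}
    - {"tx": 0,"ty": 0,"tz": 0,"wx": 0,"wy": 0,"wz": 0,"claw": 1}
    - {"tx": 0,"ty": 0,"tz": 0,"wx": 0,"wy": 0,"wz": 0,"claw": 1}

```text
t: 19.33
eef_pos: [0.4566, 0.1128, 0.158]
orientation: [2.168, 2.268, 0.008]
wrist_force: [0.2, 0.2, -2.3]
opening: 0.554
grasp_force: 42.2
```

```bash
python3 -c "
from h import *
go(.6165,-.2015,.13)"
```

```text
at [0.4566 0.1128 0.158 ] a 1.6158 open 0.554 F [ 0.2  0.2 -2.3] t 19.33 tilt [ 0.0065 -0.0005 -0.    ]
 total [-0.3212  0.1454  0.0287] wz 0 | rows 10 each [-0.0321  0.0145  0.0029]
```

Emit:
jog_arm:
  plan:
    - {"tx": -0.0321,"ty": 0.0146,"tz": 0,"wx": 0,"wy": 0,"wz": 0,"claw": 1}
    - {"tx": -0.0321,"ty": 0.0146,"tz": 0,"wx": 0,"wy": 0,"wz": 0,"claw": 1}
    - {"tx": -0.0321,"ty": 0.0146,"tz": 0,"wx": 0,"wy": 0,"wz": 0,"claw": 1}
    - {"tx": -0.0321,"ty": 0.0146,"tz": 0,"wx": 0,"wy": 0,"wz": 0,"claw": 1}
    - {"tx": -0.0321,"ty": 0.0146,"tz": 0,"wx": 0,"wy": 0,"wz": 0,"claw": 1}
    - {"tx": -0.0321,"ty": 0.0146,"tz": 0,"wx": 0,"wy": 0,"wz": 0,"claw": 1}
    - {"tx": -0.0321,"ty": 0.0146,"tz": 0,"wx": 0,"wy": 0,"wz": 0,"claw": 1}
    - {"tx": -0.0321,"ty": 0.0146,"tz": 0,"wx": 0,"wy": 0,"wz": 0,"claw": 1}
    - {"tx": -0.0321,"ty": 0.0146,"tz": 0,"wx": 0,"wy": 0,"wz": 0,"claw": 1}
    - {"tx": -0.0321,"ty": 0.0146,"tz": 0,"wx": 0,"wy": 0,"wz": 0,"claw": 1}

```text
t: 20.17
eef_pos: [0.6153, -0.203, 0.1538]
orientation: [-2.17, -2.269, 0.001]
wrist_force: [1.0, 0.4, -0.6]
opening: 0.556
grasp_force: 42.2
```

Emit:
jog_arm:
  plan:
    - {"tx": 0,"ty": 0,"tz": 0.02,"wx": 0,"wy": 0,"wz": 0,"claw": 1}
    - {"tx": 0,"ty": 0,"tz": 0.015,"wx": 0,"wy": 0,"wz": 0,"claw": 1}
    - {"tx": 0,"ty": 0,"tz": 0,"wx": 0,"wy": 0,"wz": 0,"claw": 1}
    - {"tx": 0,"ty": 0,"tz": 0,"wx": 0,"wy": 0,"wz": 0,"claw": 1}

```text
t: 20.5
eef_pos: [0.6145, -0.2011, 0.1187]
orientation: [-2.169, -2.269, 0.002]
wrist_force: [-0.6, -0.5, -1.3]
opening: 0.559
grasp_force: 42.2
```

```bash
python3 - <<'E'
from h import *
go(.6165,-.2015,.067)
e=state()[0]['eef_pos']
c='side'
i=cv2.resize(optics.read_camera(c),None,fx=6,fy=6,interpolation=2)
for n,p,z in(('core',(.6165,-.2015,.045),.018),('plate',(.6165,-.2015,.045),.04),('collar',(e[0],e[1],.045),e[2]-.006)):
    cs,_=cv2.findContours(sil(M[n],p,c,z).astype(np.uint8),0,1);cv2.drawContours(i,[(k*1.5).astype(np.int32) for k in cs],-1,(255,0,255),1)
u,v=(px([.617,-.2,.06],c)*6).astype(int);cv2.imwrite('pics/co2.png',i[v-250:v+250,u-250:u+250])
E
```

```text
at [ 0.6145 -0.2011  0.1187] a 1.6158 open 0.559 F [-0.6 -0.5 -1.3] t 20.5 tilt [-0.0028 -0.0014  0.    ]
 total [-0.0006  0.0021  0.0516] wz 0 | rows 2 each [-0.0003  0.0011  0.0258]
```

View pics/co2.png

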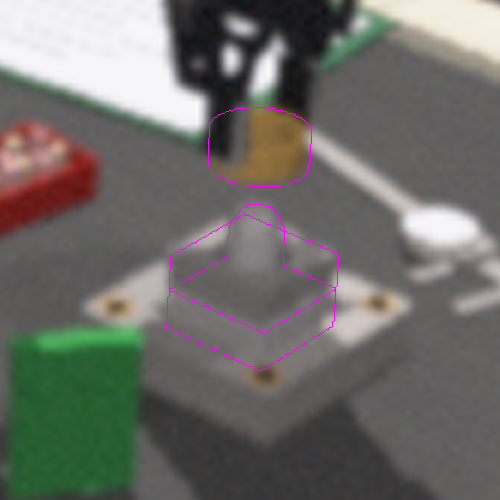

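I can't see the plate clearly around the boss in this view, so I'll check where it is before lowering anything.

```bash
python3 - <<'E'
from h import *
b=[]
for c in('side','top'):
    i=optics.read_camera(c);cv2.imwrite(f'pics/raw2_{c}.png',i)
    for r in optics.search_frame('plate_c',c)[:5]: print(c,np.round(r['at'],3),round(r['conf'],2),np.round(px(r['at'],c)))
    j=i if c=='side' else cv2.imread('pics/top1.png')
s=cv2.imread('pics/raw2_side.png');u,v=px([.617,-.2,.05],'side').astype(int)
q=s[v-33:v+33,u-33:u+33].astype(float);q=np.clip((q-40)*1.6,0,255).astype(np.uint8)
cv2.imwrite('pics/chk.png',np.hstack([cv2.resize(q,(400,400),interpolation=2),cv2.resize(s[140:320,220:400],(400,400),interpolation=2)]))
E
```

```text
side [ 0.394 -0.448  0.019] 0.94 [336. 283.]
side [ 0.32  -0.333  0.019] 0.77 [281. 275.]
side [ 0.592 -0.214  0.059] 0.61 [317. 205.]
top [ 0.402 -0.439  0.023] 0.8 [398. 225.]
top [ 0.605 -0.179  0.057] 0.72 [310. 150.]
top [ 0.342 -0.345  0.019] 0.48 [365. 246.]
```

View pics/chk.png

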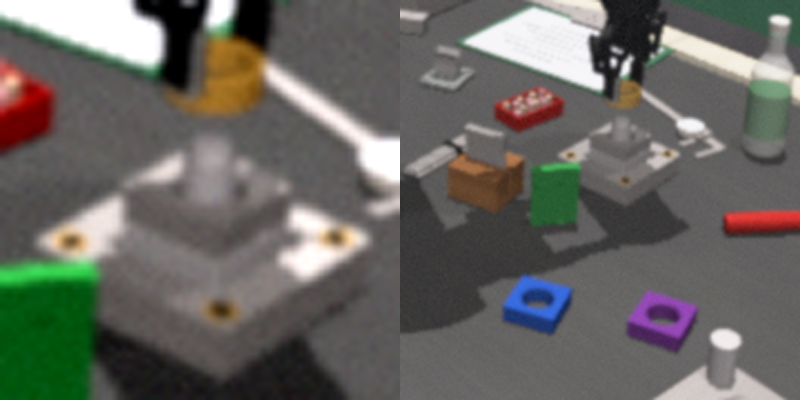

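The contrast crop shows the plate lying on the core's foot, with the boss sticking up at (210,170) of the left crop. The network also puts it there, at z≈0.058. Lowering the collar.

Emit:
jog_arm:
  plan:
    - {"tx": 0,"ty": 0.0018,"tz": 0.015,"wx": 0,"wy": 0,"wz": 0,"claw": 1}
    - {"tx": 0,"ty": 0,"tz": 0.01,"wx": 0,"wy": 0,"wz": 0,"claw": 1}
    - {"tx": 0,"ty": 0,"tz": 0.007,"wx": 0,"wy": 0,"wz": 0,"claw": 1}
    - {"tx": 0,"ty": 0,"tz": 0.006,"wx": 0,"wy": 0,"wz": 0,"claw": 1}
    - {"tx": 0,"ty": 0,"tz": 0.006,"wx": 0,"wy": 0,"wz": 0,"claw": 1}
    - {"tx": 0,"ty": 0,"tz": 0.004,"wx": 0,"wy": 0,"wz": 0,"claw": 1}
    - {"tx": 0,"ty": 0,"tz": 0,"wx": 0,"wy": 0,"wz": 0,"claw": 1}
    - {"tx": 0,"ty": 0,"tz": 0,"wx": 0,"wy": 0,"wz": 0,"claw": 1}

```text
t: 21.42
eef_pos: [0.6173, -0.2014, 0.0718]
orientation: [-2.171, -2.271, 0.0]
wrist_force: [0.5, -0.5, -2.3]
opening: 0.559
grasp_force: 42.2
```

Emit:
jog_arm:
  plan:
    - {"tx": 0,"ty": 0,"tz": 0.002,"wx": 0,"wy": 0,"wz": 0,"claw": 1}
    - {"tx": 0,"ty": 0,"tz": 0.001,"wx": 0,"wy": 0,"wz": 0,"claw": 1}
    - {"tx": 0,"ty": 0,"tz": 0,"wx": 0,"wy": 0,"wz": 0,"claw": 1}
    - {"tx": 0,"ty": 0,"tz": 0,"wx": 0,"wy": 0,"wz": 0,"claw": 1}

```text
t: 21.75
eef_pos: [0.6174, -0.2014, 0.0689]
orientation: [2.171, 2.271, 0.0]
wrist_force: [0.1, -0.3, -1.2]
opening: 0.561
grasp_force: 42.2
```

Emit:
jog_arm:
  plan:
    - {"tx": 0,"ty": 0,"tz": 0.0015,"wx": 0,"wy": 0,"wz": 0,"claw": 1}
    - {"tx": 0,"ty": 0,"tz": 0.001,"wx": 0,"wy": 0,"wz": 0,"claw": 1}
    - {"tx": 0,"ty": 0,"tz": 0,"wx": 0,"wy": 0,"wz": 0,"claw": 1}
    - {"tx": 0,"ty": 0,"tz": 0,"wx": 0,"wy": 0,"wz": 0,"claw": 1}

```text
t: 22.08
eef_pos: [0.6175, -0.2015, 0.0667]
orientation: [2.171, 2.27, 0.0]
wrist_force: [-1.5, 0.8, 5.2]
opening: 0.56
grasp_force: 42.8
```

Contact came at the expected 0.0667. I'm releasing, lifting and heading for the blade.

Emit:
jog_arm:
  plan:
    - {"tx": 0,"ty": 0,"tz": 0,"wx": 0,"wy": 0,"wz": 0,"claw": 0.1}
    - {"tx": 0,"ty": 0,"tz": 0,"wx": 0,"wy": 0,"wz": 0,"claw": 0.1}
    - {"tx": 0,"ty": 0,"tz": 0,"wx": 0,"wy": 0,"wz": 0,"claw": 0.1}
    - {"tx": 0,"ty": 0,"tz": -0.02,"wx": 0,"wy": 0,"wz": 0,"claw": 0.1}
    - {"tx": 0,"ty": 0,"tz": -0.04,"wx": 0,"wy": 0,"wz": 0,"claw": 0.1}
    - {"tx": 0,"ty": 0,"tz": -0.04,"wx": 0,"wy": 0,"wz": 0,"claw": 0.1}
    - {"tx": 0,"ty": 0,"tz": 0,"wx": 0,"wy": 0,"wz": 0,"claw": 0.4}
    - {"tx": 0,"ty": 0,"tz": 0,"wx": 0,"wy": 0,"wz": 0,"claw": 0.4}

```text
t: 22.75
eef_pos: [0.6186, -0.202, 0.1689]
orientation: [2.168, 2.268, 0.003]
wrist_force: [-0.1, -0.4, -0.6]
opening: 0.636
grasp_force: 0.0
```

```bash
python3 - <<'E'
from h import *
go(.4507,-.1124,.13,1.827)
im=cv2.imread('pics/top0.png');h=cv2.cvtColor(im,40)
for t,sa in((115,70),(150,60),(180,50)):
    m=comp((h[...,1]<sa)&(h[...,2]>t),(285,205),4);print(m.sum(),fit([box(.012,.06,.094,.094)],{'top':m},[.45,-.112,[.2]]))
b=(h[...,0]>5)&(h[...,0]<20)&(h[...,1]>100);m=comp(b,(285,198),8)
r=cv2.minAreaRect(np.argwhere(m)[:,::-1].astype(np.float32));print('block',r,atz(r[0],.048,'top'))
E
```

```text
at [ 0.6186 -0.202   0.1689] a 1.6159 open 0.636 F [-0.1 -0.4 -0.6] t 22.75 tilt [0.0044 0.0021 0.    ]
 total [ 0.0971 -0.1639  0.038 ] wz -0.2111 | rows 6 each [ 0.0162 -0.0273  0.0063]
106 (array([ 0.4505, -0.1121,  0.2567]), array([0.898]))
93 (array([ 0.4513, -0.1131,  0.2507]), array([0.849]))
89 (array([ 0.4513, -0.1127,  0.2582]), array([0.819]))
block ((284.0477294921875, 205.3736114501953), (25.184267044067383, 27.6577205657959), 77.00537872314453) [ 0.45033203 -0.11233349  0.048     ]
```

Emit:
jog_arm:
  plan:
    - {"tx": 0.0163,"ty": -0.0273,"tz": 0,"wx": 0,"wy": 0,"wz": 0,"claw": 0.4}
    - {"tx": 0.0163,"ty": -0.0273,"tz": 0,"wx": 0,"wy": 0,"wz": 0,"claw": 0.4}
    - {"tx": 0.0163,"ty": -0.0273,"tz": 0,"wx": 0,"wy": 0,"wz": 0,"claw": 0.4}
    - {"tx": 0.0163,"ty": -0.0273,"tz": 0,"wx": 0,"wy": 0,"wz": 0,"claw": 0.4}
    - {"tx": 0.0163,"ty": -0.0273,"tz": 0,"wx": 0,"wy": 0,"wz": 0,"claw": 0.4}
    - {"tx": 0.0163,"ty": -0.0273,"tz": 0,"wx": 0,"wy": 0,"wz": 0,"claw": 0.4}
    - {"tx": 0,"ty": 0,"tz": 0.02,"wx": 0,"wy": 0,"wz": -0.105,"claw": 0.4}
    - {"tx": 0,"ty": 0,"tz": 0.02,"wx": 0,"wy": 0,"wz": -0.105,"claw": 0.4}
    - {"tx": 0,"ty": 0,"tz": 0,"wx": 0,"wy": 0,"wz": 0,"claw": 0.4}
    - {"tx": 0,"ty": 0,"tz": 0,"wx": 0,"wy": 0,"wz": 0,"claw": 0.4}

```text
t: 23.58
eef_pos: [0.4484, -0.1108, 0.1255]
orientation: [-1.923, -2.48, 0.001]
wrist_force: [-1.0, -0.5, 0.1]
opening: 0.6
grasp_force: 0.0
```

```bash
python3 - <<'E'
from h import *
go(.4508,-.1125,.064,1.826)
for r in optics.search_frame('collar_c','side')[:2]: print(np.round(r['at'],3),r['conf'])
i=optics.read_camera('top');cv2.imwrite('pics/t3.png',i);h=cv2.cvtColor(i,40)
s=px([.6165,-.2015,.078],'top');m=comp((h[...,1]>90)&(h[...,0]>15)&(h[...,0]<45),s,9);print(m.sum(),fit([cyl(.025,.078,.078)],{'top':m},[.6165,-.2015,[0]]))
for r in optics.search_frame('collar_c','top')[:2]: print(np.round(r['at'],3),r['conf'])
E
```

```text
at [ 0.4484 -0.1108  0.1255] a 1.8226 open 0.6 F [-1.  -0.5  0.1] t 23.58 tilt [-0.0025 -0.0018  0.    ]
 total [-0.0023  0.002   0.0615] wz -0.0034 | rows 2 each [-0.0012  0.001   0.0307]
[ 0.616 -0.214  0.125] 0.55
257 (array([ 0.6171, -0.2001,  0.1271]), array([0.939]))
[ 0.619 -0.199  0.08 ] 0.61
```

The collar measures at (0.617, −0.200, ~0.08), so it is in place. Now the blade.

Emit:
jog_arm:
  plan:
    - {"tx": -0.0015,"ty": 0.0015,"tz": 0.025,"wx": 0,"wy": 0,"wz": 0,"claw": 0.4}
    - {"tx": 0,"ty": 0,"tz": 0.02,"wx": 0,"wy": 0,"wz": 0,"claw": 0.4}
    - {"tx": 0,"ty": 0,"tz": 0.01,"wx": 0,"wy": 0,"wz": 0,"claw": 0.4}
    - {"tx": 0,"ty": 0,"tz": 0.006,"wx": 0,"wy": 0,"wz": 0,"claw": 0.4}
    - {"tx": 0,"ty": 0,"tz": 0,"wx": 0,"wy": 0,"wz": 0,"claw": 0.4}
    - {"tx": 0,"ty": 0,"tz": 0,"wx": 0,"wy": 0,"wz": 0,"claw": 0.4}

```text
t: 24.23
eef_pos: [0.4515, -0.1123, 0.0658]
orientation: [1.922, 2.485, 0.0]
wrist_force: [-0.1, 0.8, 0.0]
opening: 0.599
grasp_force: 0.0
```

Emit:
jog_arm:
  plan:
    - {"tx": 0,"ty": 0,"tz": 0,"wx": 0,"wy": 0,"wz": 0,"claw": 1}
    - {"tx": 0,"ty": 0,"tz": 0,"wx": 0,"wy": 0,"wz": 0,"claw": 1}
    - {"tx": 0,"ty": 0,"tz": 0,"wx": 0,"wy": 0,"wz": 0,"claw": 1}
    - {"tx": 0,"ty": 0,"tz": 0,"wx": 0,"wy": 0,"wz": 0,"claw": 1}
    - {"tx": 0,"ty": 0,"tz": 0,"wx": 0,"wy": 0,"wz": 0,"claw": 1}
    - {"tx": 0,"ty": 0,"tz": 0,"wx": 0,"wy": 0,"wz": 0,"claw": 1}
  grip_force: 90

```text
t: 24.73
eef_pos: [0.4513, -0.1123, 0.066]
orientation: [1.92, 2.485, 0.0]
wrist_force: [-2.0, -0.9, 12.0]
opening: 0.121
grasp_force: 87.8
```

Emit:
jog_arm:
  plan:
    - {"tx": 0,"ty": 0,"tz": -0.008,"wx": 0,"wy": 0,"wz": 0,"claw": 1}
    - {"tx": 0,"ty": 0,"tz": -0.015,"wx": 0,"wy": 0,"wz": 0,"claw": 1}
    - {"tx": 0,"ty": 0,"tz": -0.02,"wx": 0,"wy": 0,"wz": 0,"claw": 1}
    - {"tx": 0,"ty": 0,"tz": -0.025,"wx": 0,"wy": 0,"wz": 0,"claw": 1}
    - {"tx": 0,"ty": 0,"tz": -0.03,"wx": 0,"wy": 0,"wz": 0,"claw": 1}
    - {"tx": 0,"ty": 0,"tz": -0.03,"wx": 0,"wy": 0,"wz": 0,"claw": 1}
    - {"tx": 0,"ty": 0,"tz": 0,"wx": 0,"wy": 0,"wz": 0,"claw": 1}
    - {"tx": 0,"ty": 0,"tz": 0,"wx": 0,"wy": 0,"wz": 0,"claw": 1}

```text
t: 25.4
eef_pos: [0.4518, -0.1124, 0.1952]
orientation: [1.919, 2.483, 0.002]
wrist_force: [-0.6, 0.7, -1.1]
opening: 0.124
grasp_force: 88.0
```

```bash
python3 - <<'E'
from h import *
go(.6316,.1722,.13,1.921)
# jaws top fit: clip whole with top threshold vs base
im=cv2.imread('pics/top0.png').max(2)
m=comp(im>100,(187,141),10);print(m.sum(),fit([box(.07,.064,.01,.01)],{'top':m},[.6316,.1722,[.3]]))
E
```

```text
at [ 0.4518 -0.1124  0.1952] a 1.8257 open 0.124 F [-0.6  0.7 -1.1] t 25.4 tilt [0.0031 0.0022 0.    ]
 total [0.2302 0.2455 0.0654] wz -0.0953 | rows 10 each [0.023  0.0246 0.0065]
179915 (array([0.6285, 0.1734, 0.3323]), array([0.003]))
```

Emit:
jog_arm:
  plan:
    - {"tx": 0.023,"ty": 0.0246,"tz": 0,"wx": 0,"wy": 0,"wz": 0,"claw": 1}
    - {"tx": 0.023,"ty": 0.0246,"tz": 0,"wx": 0,"wy": 0,"wz": 0,"claw": 1}
    - {"tx": 0.023,"ty": 0.0246,"tz": 0,"wx": 0,"wy": 0,"wz": 0,"claw": 1}
    - {"tx": 0.023,"ty": 0.0246,"tz": 0,"wx": 0,"wy": 0,"wz": 0,"claw": 1}
    - {"tx": 0.023,"ty": 0.0246,"tz": 0,"wx": 0,"wy": 0,"wz": 0,"claw": 1}
    - {"tx": 0.023,"ty": 0.0246,"tz": 0,"wx": 0,"wy": 0,"wz": 0,"claw": 1}
    - {"tx": 0.023,"ty": 0.0246,"tz": 0,"wx": 0,"wy": 0,"wz": 0,"claw": 1}
    - {"tx": 0.023,"ty": 0.0246,"tz": 0,"wx": 0,"wy": 0,"wz": 0,"claw": 1}
    - {"tx": 0.023,"ty": 0.0246,"tz": 0,"wx": 0,"wy": 0,"wz": 0,"claw": 1}
    - {"tx": 0.023,"ty": 0.0246,"tz": 0,"wx": 0,"wy": 0,"wz": 0,"claw": 1}

```text
t: 26.23
eef_pos: [0.631, 0.174, 0.192]
orientation: [-1.92, -2.485, 0.003]
wrist_force: [1.2, -0.0, -0.6]
opening: 0.123
grasp_force: 88.0
```

Emit:
jog_arm:
  plan:
    - {"tx": 0,"ty": 0,"tz": 0.025,"wx": 0,"wy": 0,"wz": -0.095,"claw": 1}
    - {"tx": 0,"ty": 0,"tz": 0.025,"wx": 0,"wy": 0,"wz": 0,"claw": 1}
    - {"tx": 0,"ty": 0,"tz": 0.015,"wx": 0,"wy": 0,"wz": 0,"claw": 1}
    - {"tx": 0,"ty": 0,"tz": 0,"wx": 0,"wy": 0,"wz": 0,"claw": 1}
    - {"tx": 0,"ty": 0,"tz": 0,"wx": 0,"wy": 0,"wz": 0,"claw": 1}

```text
t: 26.65
eef_pos: [0.6302, 0.1723, 0.1271]
orientation: [-1.8, -2.572, 0.003]
wrist_force: [-0.2, 0.1, -0.7]
opening: 0.122
grasp_force: 88.2
```

```bash
python3 - <<'E'
from h import *
go(.6316,.1722,.068,1.921)
e=state()[0]['eef_pos'];c='side'
i=cv2.resize(optics.read_camera(c),None,fx=8,fy=8,interpolation=2)
B=[box(.012,.06,.062,.086),box(.003,.06,0,.062)]
for n,p,z in((M['clip'],(.6316,.1722,.35),0),(B,(e[0],e[1],state()[2]-np.pi/2),e[2]-.058)):
    cs,_=cv2.findContours(sil(n,p,c,z).astype(np.uint8),0,1);cv2.drawContours(i,[k*2 for k in cs],-1,(255,0,255),1)
u,v=(px([.63,.17,.06],c)*8).astype(int);cv2.imwrite('pics/bl.png',i[v-300:v+300,u-300:u+300])
E
```

```text
at [0.6302 0.1723 0.1271] a 1.9207 open 0.122 F [-0.2  0.1 -0.7] t 26.65 tilt [-0.003  -0.0005  0.    ]
 total [-0.0006  0.0015  0.0591] wz -0.0003 | rows 2 each [-0.0003  0.0007  0.0295]
```

View pics/bl.png

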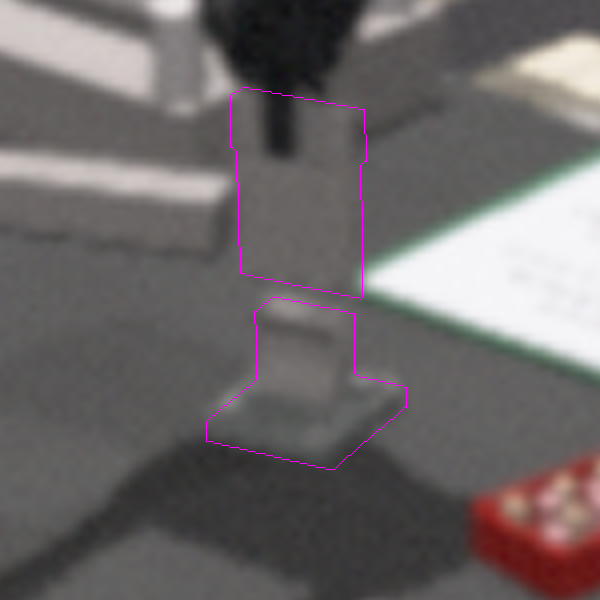

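The blade hangs vertically over the clip, and both match their outlines to within about a pixel (blade x≈300, jaws x≈305). I'm pressing it down.

Emit:
jog_arm:
  plan:
    - {"tx": 0,"ty": 0.0012,"tz": 0.01,"wx": 0,"wy": 0,"wz": 0,"claw": 1}
    - {"tx": 0,"ty": 0,"tz": 0.008,"wx": 0,"wy": 0,"wz": 0,"claw": 1}
    - {"tx": 0,"ty": 0,"tz": 0.006,"wx": 0,"wy": 0,"wz": 0,"claw": 1}
    - {"tx": 0,"ty": 0,"tz": 0.006,"wx": 0,"wy": 0,"wz": 0,"claw": 1}
    - {"tx": 0,"ty": 0,"tz": 0.005,"wx": 0,"wy": 0,"wz": 0,"claw": 1}
    - {"tx": 0,"ty": 0,"tz": 0.005,"wx": 0,"wy": 0,"wz": 0,"claw": 1}
    - {"tx": 0,"ty": 0,"tz": 0,"wx": 0,"wy": 0,"wz": 0,"claw": 1}
    - {"tx": 0,"ty": 0,"tz": 0,"wx": 0,"wy": 0,"wz": 0,"claw": 1}

```text
t: 27.37
eef_pos: [0.6317, 0.1727, 0.0876]
orientation: [-1.8, -2.573, 0.002]
wrist_force: [-0.2, -1.1, -7.6]
opening: 0.125
grasp_force: 87.7
```

Emit:
jog_arm:
  plan:
    - {"tx": 0,"ty": 0,"tz": 0.005,"wx": 0,"wy": 0,"wz": 0,"claw": 1}
    - {"tx": 0,"ty": 0,"tz": 0.005,"wx": 0,"wy": 0,"wz": 0,"claw": 1}
    - {"tx": 0,"ty": 0,"tz": 0.003,"wx": 0,"wy": 0,"wz": 0,"claw": 1}
    - {"tx": 0,"ty": 0,"tz": 0,"wx": 0,"wy": 0,"wz": 0,"claw": 1}
    - {"tx": 0,"ty": 0,"tz": 0,"wx": 0,"wy": 0,"wz": 0,"claw": 1}

```text
t: 27.78
eef_pos: [0.6318, 0.1728, 0.0748]
orientation: [-1.8, -2.574, 0.001]
wrist_force: [-1.4, -0.4, -6.5]
opening: 0.121
grasp_force: 87.8
```

Emit:
jog_arm:
  plan:
    - {"tx": 0,"ty": 0,"tz": 0.003,"wx": 0,"wy": 0,"wz": 0,"claw": 1}
    - {"tx": 0,"ty": 0,"tz": 0.002,"wx": 0,"wy": 0,"wz": 0,"claw": 1}
    - {"tx": 0,"ty": 0,"tz": 0,"wx": 0,"wy": 0,"wz": 0,"claw": 1}
    - {"tx": 0,"ty": 0,"tz": 0,"wx": 0,"wy": 0,"wz": 0,"claw": 1}

```text
t: 28.12
eef_pos: [0.6321, 0.1728, 0.0702]
orientation: [-1.801, -2.574, 0.0]
wrist_force: [-3.2, -1.1, 0.6]
opening: 0.122
grasp_force: 89.1
```

Emit:
jog_arm:
  plan:
    - {"tx": 0,"ty": 0,"tz": 0.002,"wx": 0,"wy": 0,"wz": 0,"claw": 1}
    - {"tx": 0,"ty": 0,"tz": 0.001,"wx": 0,"wy": 0,"wz": 0,"claw": 1}
    - {"tx": 0,"ty": 0,"tz": 0,"wx": 0,"wy": 0,"wz": 0,"claw": 1}
    - {"tx": 0,"ty": 0,"tz": 0,"wx": 0,"wy": 0,"wz": 0,"claw": 1}

```text
t: 28.45
eef_pos: [0.6325, 0.1729, 0.068]
orientation: [1.8, 2.574, 0.001]
wrist_force: [-6.2, -1.7, 11.1]
opening: 0.122
grasp_force: 90.7
```

Emit:
jog_arm:
  plan:
    - {"tx": 0,"ty": 0,"tz": 0.002,"wx": 0,"wy": 0,"wz": 0,"claw": 1}
    - {"tx": 0,"ty": 0,"tz": 0,"wx": 0,"wy": 0,"wz": 0,"claw": 1}
    - {"tx": 0,"ty": 0,"tz": 0,"wx": 0,"wy": 0,"wz": 0,"claw": 1}
    - {"tx": 0,"ty": 0,"tz": 0,"wx": 0,"wy": 0,"wz": 0,"claw": 1}

```text
t: 28.78
eef_pos: [0.6329, 0.173, 0.0678]
orientation: [1.8, 2.573, 0.003]
wrist_force: [-11.7, -3.1, 35.6]
opening: 0.121
grasp_force: 94.7
```

```bash
python3 - <<'E'
from h import *
s=state()[0];print(np.round(s['eef_pos'],4),s['wrist_force'],s['moment']);e=s['eef_pos'];c='side'
im=optics.read_camera(c);cv2.imwrite('pics/raw4.png',im)
i=cv2.resize(im,None,fx=8,fy=8,interpolation=2)
B=[box(.012,.06,.062,.086)]
for n,p,z in((M['clip'],(.6316,.1722,.35),0),(B,(.6316,.1722,.35),.010)):
    cs,_=cv2.findContours(sil(n,p,c,z).astype(np.uint8),0,1);cv2.drawContours(i,[k*2 for k in cs],-1,(255,0,255),1)
u,v=(px([.63,.17,.06],c)*8).astype(int);cv2.imwrite('pics/bl2.png',i[v-200:v+200,u-200:u+200])
E
```

```text
[0.6329 0.173  0.0678] [-11.68906251  -3.09395892  35.59114524] [-0.69638588  2.48029992 -0.07276473]
```

It hit a firm stop at the predicted home height (0.068) with 35 N. I'm easing off, releasing and lifting.

Emit:
jog_arm:
  plan:
    - {"tx": 0,"ty": 0,"tz": -0.0015,"wx": 0,"wy": 0,"wz": 0,"claw": 1}
    - {"tx": 0,"ty": 0,"tz": 0,"wx": 0,"wy": 0,"wz": 0,"claw": 0.5}
    - {"tx": 0,"ty": 0,"tz": 0,"wx": 0,"wy": 0,"wz": 0,"claw": 0.5}
    - {"tx": 0,"ty": 0,"tz": 0,"wx": 0,"wy": 0,"wz": 0,"claw": 0.5}
    - {"tx": 0,"ty": 0,"tz": 0,"wx": 0,"wy": 0,"wz": 0,"claw": 0.5}
    - {"tx": 0,"ty": 0,"tz": -0.02,"wx": 0,"wy": 0,"wz": 0,"claw": 0.5}
    - {"tx": 0,"ty": 0,"tz": -0.03,"wx": 0,"wy": 0,"wz": 0,"claw": 0.5}
    - {"tx": 0,"ty": 0,"tz": -0.035,"wx": 0,"wy": 0,"wz": 0,"claw": 0.5}
    - {"tx": 0,"ty": 0,"tz": -0.035,"wx": 0,"wy": 0,"wz": 0,"claw": 0.5}

```text
t: 29.58
eef_pos: [0.6319, 0.1728, 0.1876]
orientation: [-1.8, -2.574, 0.001]
wrist_force: [1.3, 0.4, 1.0]
opening: 0.497
grasp_force: 0.0
```

Emit:
jog_arm:
  plan:
    - {"tx": 0,"ty": -0.035,"tz": -0.02,"wx": 0,"wy": 0,"wz": 0,"claw": 0.5}
    - {"tx": 0,"ty": -0.035,"tz": -0.02,"wx": 0,"wy": 0,"wz": 0,"claw": 0.5}
    - {"tx": 0,"ty": -0.035,"tz": -0.02,"wx": 0,"wy": 0,"wz": 0,"claw": 0.5}
    - {"tx": 0,"ty": -0.035,"tz": 0,"wx": 0,"wy": 0,"wz": 0,"claw": 0.5}
    - {"tx": 0,"ty": 0,"tz": 0,"wx": 0,"wy": 0,"wz": 0,"claw": 0.5}
    - {"tx": 0,"ty": 0,"tz": 0,"wx": 0,"wy": 0,"wz": 0,"claw": 0.5}

```text
t: 30.08
eef_pos: [0.4996, 0.1245, 0.2474]
orientation: [1.801, 2.574, 0.001]
wrist_force: [0.7, 0.3, -0.0]
opening: 0.501
grasp_force: 0.0
```

```bash
python3 - <<'E'
from h import *
b=[]
B=[box(.012,.06,.062,.086)]
for c in('side','top'):
    im=optics.read_camera(c);i=cv2.resize(im,None,fx=8,fy=8,interpolation=2)
    i=i if c=='top' else np.clip((i.astype(float)-30)*1.3,0,255).astype(np.uint8)
    cs,_=cv2.findContours(sil(B,(.632,.1725,.35),c,.01).astype(np.uint8),0,1);cv2.drawContours(i,[k*2 for k in cs],-1,(255,0,255),1)
    for q in((.63,.17,.05),(.617,-.2,.05)):
        u,v=(px(q,c)*8).astype(int);b.append(cv2.resize(i[v-200:v+200,u-200:u+200],(300,300)))
cv2.imwrite('pics/fin.png',np.vstack([np.hstack(b[:2]),np.hstack(b[2:])]))
E
```

```text
(no output)
```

View pics/fin.png

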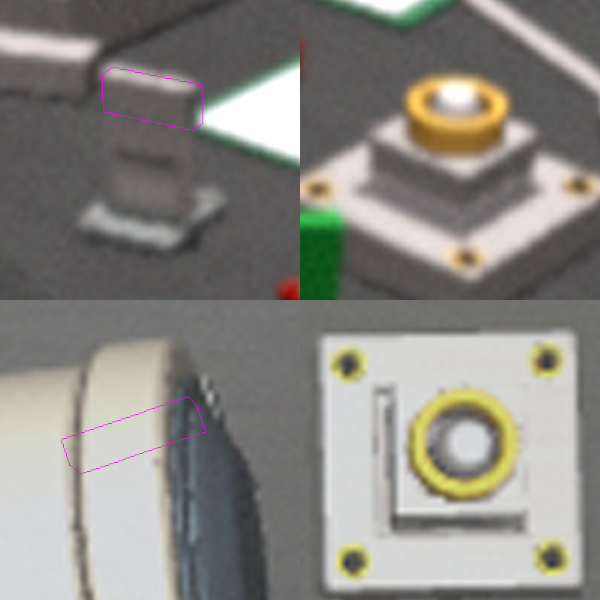

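The final crops show the stack assembled and square: the plate flat on the core, the collar flat around the boss at (465,445) in the top view. The blade stands upright at its home outline, centred on the jaws (x≈149), and the arm is clear. Handing in.

```bash
python3 -c "
from rig import bot
print(bot.close_job())"
```

```text
the job is handed in; nothing more can be done
None
```

The core, plate and collar are stacked on the bolster and the blade is pressed home in the clip. Everything has been let go, the pins and stones were left alone, and the job was handed in at about 30 s of the 120 s. The hand-in returned no verdict. On the first try the core caught the pocket's edge at about 39 N; I lifted it, corrected the position and it seated cleanly.

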